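# Quarter-turn two spoke nipples on a cart wheel

### The arm

A 6-joint arm with a two-finger parallel gripper is mounted at the origin on the work surface. World frame = base frame: x ahead of the robot, y to its left, z up, the work surface at z = 0. Lengths are in m, angles in rad, forces in N, time in s.
With the tool pointing down it reaches from about 0.35 to 0.775 m from the base axis. Payload 7.3 kg.
Tool frame: the origin (TCP) lies midway between the tips of the shut fingers; the grasp point (between the pads) lies 19 mm behind it; z points along the fingers, y is the direction in which the jaws open and shut (so a half turn about z gives the same grasp; the last joint's range is limited). The gripper opens to 92 mm and grips with 3 to 60 N. Pads are 19 mm wide; open, the fingers measure 130 mm over their backs; the gripper's body (75 mm by 190 mm) begins 47 mm behind the grasp point.
Start: joints at [1.165, 0.342, 1.524, -0, 1.275, -0.146], TCP at [0.135, 0.507, 0.227] pointing down, gripper open.
Joint ranges: [-2.53, 2.53], [-0.77, 2.02], [0.04, 2.7], [-1, 4.14], [0.28, 2.66], [-3.11, 3.11]. Speed limits (rad/s): [2.57, 2.57, 3.14, 3.14, 3.14, 3.14].

### API

Orientations are given as [roll, pitch, yaw] about the fixed x, y, z axes, in that order (R = Rz(yaw) Ry(pitch) Rx(roll)).
In Python, from cell import status, eyes, job gives the robot as it stands.
- The arm moves only by the tool jog_arm, never from a script. Its argument "series" is a list of rows, each a list of 3 entries, a list of its own where there are three numbers: the gripper command: -1 is shut, 1 is fully open, values between are in proportion, then the shift along the tool's x, y, z in m, then the turn, a rotation vector about the tool's x, y, z in rad. In form: [[grip, [x, y, z], [ax, ay, az]], ...]. A call has 1 to 12 rows; each row is the pose to reach, as a shift and turn from the pose commanded when the call began, along the tool's axes at that moment; what a row does not reach only later rows make up. A row lasts 1/12 s, in which the tool goes at most 41.7 mm and 7.16 degrees, less where a joint would pass 70% of its speed; a pose out of reach is approached as far as the arm can. A call with a gripper value outside its range is refused whole. The fingers move at their own pace and stop on an object; "squeeze" is the grip in N (left out, the last holds). Time passes only in rows, so rows that repeat a pose let the fingers close. It gives the time, the measured TCP pose, the force and the opening at its end, in the units of the state.
- status.observe(): the state, without advancing time (a new reading comes with each control period).
- eyes.read_camera(name): name is "side" or "top" or "wrist"; returns a dict with "img" (480x640x3 uint8, red, green, blue), "range_z" (480x640 float32, m along the optical axis (not along the pixel's ray), 0 where there is no reading), "camera_matrix" (3x3 intrinsics, pixels), "k1" (the pictures are not rectified: a ray, as slopes to the right and down, at radius r is drawn at 1 + k1 r^2 times it, then the intrinsics apply), "T" (4x4, takes a point from camera to world coordinates); the wrist camera has in their place "tool_from_camera" (4x4, takes a point from camera to tool coordinates, whose origin is the TCP and whose axes are the flange's). Camera axes: x right, y down, z forward; pixel columns grow to the right and rows downward; lengths in m; the calibration is good to about 2 mm. A picture is of the moment at which its call begins: read the wrist's pose just before it.
- job.hand_in(): hands the job in, once; it reports no verdict.
The state is a dict: "time": time; "qpos": joint angles; "qvel": joint speeds; "joint_efforts": joint torques, N m; "tool_pos": TCP position; "tool_rot": TCP orientation; "contact_force": force on the tool from outside, world axes, zero at the start; "torque": the same for the moment, N m; "opening": finger opening in m.
Only numpy, scipy, OpenCV 4.12 (cv2) and the standard library are available. Lean on these libraries where they do the work, as an engineer would, in place of code of your own. Each camera call takes 0.05 s, during which the arm holds its last target.

### The job

Take the yellow-handled nut driver from the tool block and tighten the two painted spoke nipples at the top of the cart wheel, the yellow one first and then the blue one next to it: run each clockwise (seen from outside the rim) until you feel it bite, then give it exactly one quarter turn more. Go gently, never leaning hard on the wheel, leave the wheel and everything else as they are, and stand the driver back upright in the tool block.

Things in the scene. Friction and masses are not known exactly. Their poses are not given: they have to be found in the camera images.
- driver_grip (a point): Centre of the yellow-handled nut driver's handle: square, 24 x 24 mm, 60 mm long. The driver, 104 mm long and about 0.09 kg, stands upright in a hole of the tool block, socket down. z runs from socket to handle end; x and y are normal to the handle's flats. Gripped with 100 N it turns with the fingers
- driver_mouth (a point): Centre of the yellow driver's socket mouth, its lowest point, 74 mm below the handle's centre. The steel socket, about 22 mm across and 21 mm long on a 10 mm round shaft, has a square hole 14.8 mm across flats and 9 mm deep, its sides parallel to the handle's flats
- driver_green: Green-handled nut driver in the tool block, same shape; origin at its socket mouth. Leave it
- driver_white: White-handled nut driver in the tool block, same shape; origin at its socket mouth. Leave it
- rack: Tool block of wood lying fixed on the bench, 235 (x) x 62 (y) x 36 (z) mm, origin at the centre of its underside; three square holes 32 mm wide and 28 mm deep, in a row along its x, 75 mm apart. A driver stands on the bottom of its hole, mouth 8 mm above the bench
- rack_hole0 (a point): Centre of one end hole's mouth, at the block's top face, 36 mm above the bench
- rack_hole1 (a point): Centre of the middle hole's mouth
- rack_hole2 (a point): Centre of the other end hole's mouth
- stand: Green steel truing stand fixed on the bench; origin at the centre of its underside; it carries the wheel upright, its axle along the stand's x, 122 mm above the bench
- wheel (a joint): Roll of the spoked cart wheel about its axle (rad); a brake pad holds it stiffly. The tyre is off: the aluminium rim is an open channel 38 mm wide between flanges, its floor at 100 mm radius, flanges to 112 mm. 16 nipple heads stand radially outwards on the floor, 22.5 degrees (39 mm) apart
- nip1_top (a point): Top centre of the yellow-painted nipple head, first to tighten, near the top of the wheel. Square head, 13 mm across flats, 11 mm tall above the channel floor, its top 3 mm bevelled round to 8.6 mm. z points radially outwards along its turning axis; x and y are normal to its flats. Clockwise is a negative turn about z
- nip2_top (a point): Top centre of the blue-painted nipple head, second to tighten, next along the rim; same shape. With the driver fully seated on a head the mouth is 9 mm below this point; not lined up with the flats it rests on the square's corners, 3 mm below it. The seated socket has about 9 degrees of turning play either way
- spoke1 (a joint): How far the yellow nipple has drawn its spoke since the bite (m). The nipple turns easily (0.02 N m) clockwise for an unknown part of a turn, under 60 degrees, until it bites, then resists with 0.16 N m and draws 0.11 mm per quarter turn. That is lost in the reading's noise: feel the bite and count the turn from there
- spoke2 (a joint): The same for the blue nipple
- screwdriver: Red screwdriver lying on the bench, 200 mm; leave it
- wrench: Steel adjustable wrench lying on the bench, 210 mm; leave it
- mallet: Blue mallet lying on the bench, 230 mm; leave it
- jar: Glass jar with a red cap standing on the bench, 64 mm across, 75 mm tall; leave it
- socket_rail: Aluminium rail with six sockets on the bench, 240 mm long; leave it

How it is judged:
On the way, in this order (a step that is already met when the one before it is completed fails the run):
1. the yellow nipple is a quarter turn past its bite, the blue one not yet past its bite (value of joint spoke1 between 0.0001 and 0.000125 m and value of joint spoke2 below 1.5e-05 m), for 0.2 s.
2. the blue nipple is a quarter turn past its bite (value of joint spoke2 between 0.0001 and 0.000125 m), for 0.2 s.
At the end, for the whole second after the job is handed in: Both painted nipples drawn 0.1125 mm (one quarter turn) past their bite, within 0.0125 mm (10 degrees); the yellow driver stands upright (within 17 degrees) on the bottom of a hole of the tool block, released; the wheel and the other tools where they were (all of step 2 and value of joint spoke1 between 0.0001 and 0.000125 m and (horizontal distance between driver_mouth and rack_hole0 below 0.009 m or horizontal distance between driver_mouth and rack_hole1 below 0.009 m or horizontal distance between driver_mouth and rack_hole2 below 0.009 m) and height (world z) of driver_mouth below 0.014 m and angle between driver_grip's own z axis and vertical below 0.3 rad and horizontal distance between driver_mouth and driver_grip below 0.03 m); the robot touches nothing.
It fails at once if the driver is pressed on the wheel with more than 60 N (contact force between driver and stand above 60 N).
It fails at once if the wheel is rolled out of its place (distance of nip1_top from where it was at the start of the episode above 0.008 m).
It fails at once if another tool or the jar is moved (distance of any of driver_green, driver_white, screwdriver, wrench, mallet, jar, socket_rail from where it was at the start of the episode above 0.02 m).
It also fails if it takes over 72 s, if anything falls off the work surface, if the arm or the gripper's body presses on something with over 40 N, if the wrist force passes 120 N, or if a joint passes its speed limit or range.

## Working session

There is one attempt and no reset: what is moved stays moved. The work goes in short steps, Python scripts to look and compute and a tool call to move; the robot and the scene stay as the last step left them, time stands still between calls to the robot, and variables do not carry over. Pictures are saved under pics/ and viewed, and the job is handed in when it is done.

Besides the shell and the picture viewer there is one more tool, called as name([rows], argument=value, ...), one row to a line, values as JSON. jog_arm: Moves the arm, as the interface text tells. Its arguments: {"type":"object","properties":{"series":{"type":"array","items":{"type":"array"}},"squeeze":{"type":"number"}},"required":["series"]}

```bash
ls; mkdir -p pics; python3 - <<'E'
from cell import status, eyes, job
import cv2, numpy as np
s=status.observe(); print(s)
for n in ["side","top","wrist"]:
    c=eyes.read_camera(n); cv2.imwrite(f"pics/{n}0.png",c["img"][:,:,::-1]); np.savez(f"{n}0.npz",**c)
    print(n,c["camera_matrix"].tolist(),c["k1"],np.round(c.get("T",c.get("tool_from_camera")),4).tolist())
E
```

```text
pics
{'time': 0.0, 'qpos': array([ 1.16499822e+00,  3.42769810e-01,  1.52503096e+00, -3.01526538e-06,
        1.27538168e+00, -1.45997500e-01]), 'qvel': array([-0.00071195,  0.00044145,  0.00049911, -0.00101766,  0.00040572,
        0.00135623]), 'joint_efforts': array([ 2.68593394e-04, -4.31235981e+01, -2.44225180e+01,  7.17836665e-02,
        5.59253187e-02, -1.64733210e-04]), 'tool_pos': array([0.13468115, 0.50700787, 0.22601565]), 'tool_rot': array([-3.14001935e+00, -2.28430022e-04,  2.88179274e+00]), 'contact_force': array([-0.73819282, -0.333709  ,  0.51584571]), 'torque': array([-0.03204876,  0.07472351, -0.00862662]), 'opening': 0.09176899982125325}
side [[523.1883343304322, 0.0, 319.68195321684476], [0.0, 523.1883343304322, 239.01627552859978], [0.0, 0.0, 1.0]] -0.07397389971449062 [[0.9583, -0.2121, 0.1914, 0.3084], [-0.285, -0.6633, 0.692, -0.7997], [-0.0198, -0.7177, -0.6961, 0.9684], [0.0, 0.0, 0.0, 1.0]]
top [[450.1751120975202, 0.0, 320.26136463112647], [0.0, 450.1751120975202, 240.2956953180979], [0.0, 0.0, 1.0]] -0.02922882901085115 [[0.0228, -0.9836, 0.179, 0.3208], [-0.9995, -0.0189, 0.0236, -0.0117], [-0.0198, -0.1795, -0.9836, 1.27], [0.0, 0.0, 0.0, 1.0]]
wrist [[380.40501740129656, 0.0, 316.91751715223415], [0.0, 380.40501740129656, 236.9035467045574], [0.0, 0.0, 1.0]] -0.0036030563908787915 [[0.0004, -0.967, -0.2549, 0.0677], [1.0, 0.0003, 0.0006, 0.0009], [-0.0005, -0.2549, 0.967, -0.1579], [0.0, 0.0, 0.0, 1.0]]
```

View pics/side0.png

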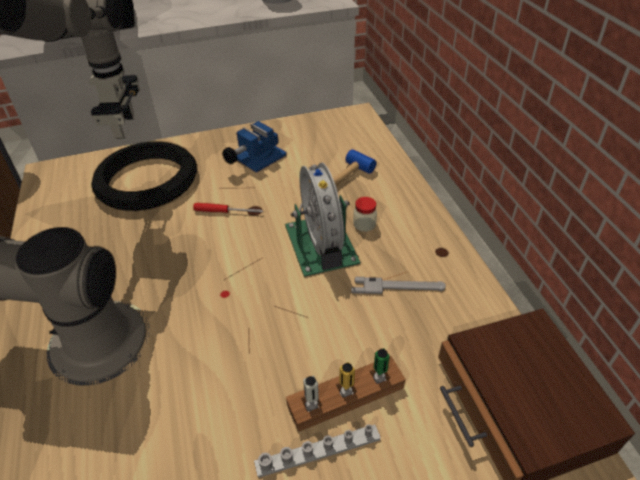

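View pics/top0.png

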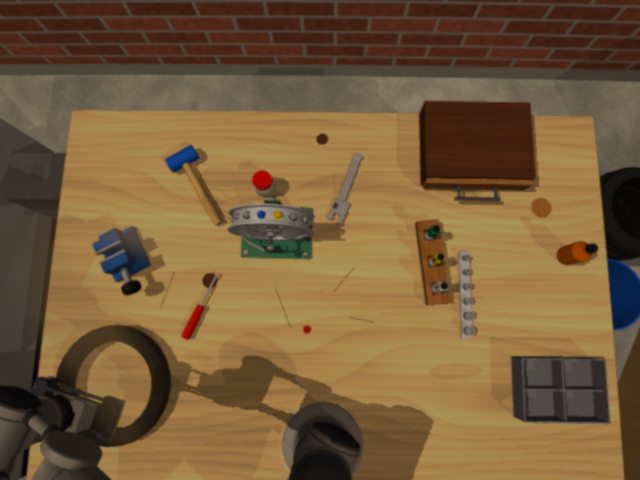

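View pics/wrist0.png

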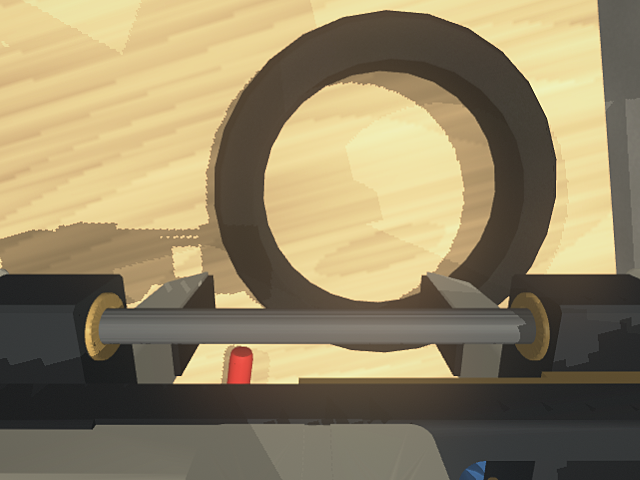

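```bash
cat > h.py <<'E'
import cv2, numpy as np
from scipy.spatial.transform import Rotation as Ro
def Rrpy(r): return Ro.from_euler('xyz',r).as_matrix()
def slopes(c,uv):
    K=c["camera_matrix"]; uv=np.atleast_2d(np.asarray(uv,float)).reshape(-1,1,2)
    return cv2.undistortPoints(uv,K,np.array([float(c["k1"]),0,0,0])).reshape(-1,2)
def TT(c,tool=None):
    if "T" in c: return c["T"]
    T=np.eye(4); T[:3,:3]=Rrpy(tool[1]); T[:3,3]=tool[0]
    return T@c["tool_from_camera"]
def pts(c,uv,tool=None):  # from depth
    uv=np.atleast_2d(uv); s=slopes(c,uv); z=np.array([c["range_z"][int(round(v)),int(round(u))] for u,v in uv])
    P=np.c_[s*z[:,None],z]; T=TT(c,tool); return P@T[:3,:3].T+T[:3,3]
def plane(c,uv,h,tool=None):
    s=slopes(c,uv); T=TT(c,tool); d=np.c_[s,np.ones(len(s))]@T[:3,:3].T; o=T[:3,3]
    return o+d*((h-o[2])/d[:,2])[:,None]
def proj(c,P,tool=None):
    T=np.linalg.inv(TT(c,tool)); return cv2.projectPoints(np.atleast_2d(P).astype(float),cv2.Rodrigues(T[:3,:3])[0],T[:3,3],c["camera_matrix"],np.array([float(c["k1"]),0,0,0]))[0].reshape(-1,2)
E
python3 - <<'E'
from h import *
c=dict(np.load("top0.npz"))
im=c["img"][:,:,::-1]
a=cv2.resize(im[190:270,220:330],None,fx=7,fy=7,interpolation=cv2.INTER_CUBIC);cv2.imwrite("pics/t_wheel.png",a)
a=cv2.resize(im[210:315,400:490],None,fx=5,fy=5,interpolation=cv2.INTER_CUBIC);cv2.imwrite("pics/t_rack.png",a)
s=dict(np.load("side0.npz")); im=s["img"][:,:,::-1]
a=cv2.resize(im[150:280,270:390],None,fx=4.5,fy=4.5,interpolation=cv2.INTER_CUBIC);cv2.imwrite("pics/s_wheel.png",a)
print(pts(c,[[262,214],[278,215],[438,259],[440,287],[433,232]]).round(3))
E
```

```text
[[ 0.571  0.153  0.231]
 [ 0.569  0.115  0.231]
 [ 0.488 -0.289  0.113]
 [ 0.416 -0.294  0.11 ]
 [ 0.56  -0.279  0.111]]
```

View pics/t_wheel.png

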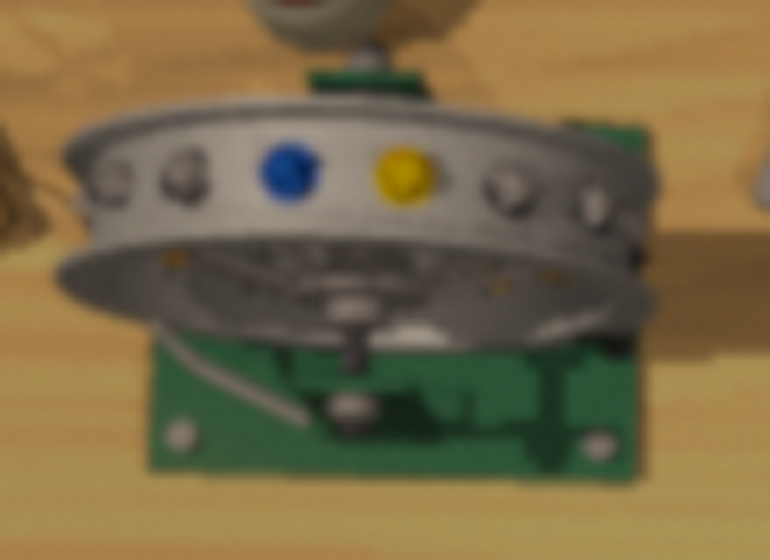

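View pics/t_rack.png

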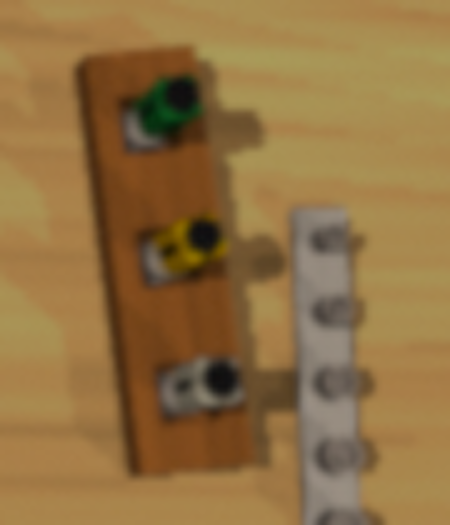

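View pics/s_wheel.png

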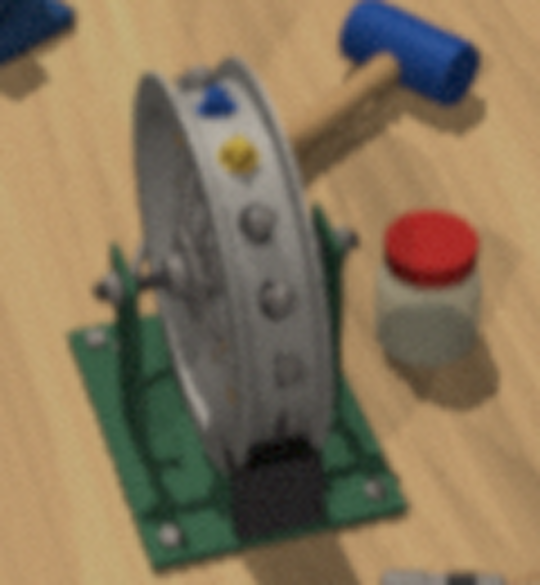

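```bash
cat >> h.py <<'E'
def delta(s,pos,rpy=None,R=None):
    R0=Rrpy(s["tool_rot"]); R=Rrpy(rpy) if R is None else R
    d=R0.T@(np.array(pos)-s["tool_pos"]); w=Ro.from_matrix(R0.T@R).as_rotvec()
    n=max(np.linalg.norm(d)/.0417,np.degrees(np.linalg.norm(w))/7.16)
    print("shift",d.round(4).tolist(),"turn",w.round(4).tolist(),"rows>=%.1f"%n)
E
python3 - <<'E'
from h import *
from cell import status
s=status.observe()
delta(s,[.57,.134,.30],[np.pi,0,np.pi])
E
```

```text
shift [-0.5165, -0.2489, -0.0736] turn [-0.001, -0.0003, -0.2598] rows>=13.9
```

jog_arm([
  [1,[-0.1,-0.05,-0.08],[0,0,-0.1]],
  [1,[-0.1,-0.05,-0.08],[0,0,-0.1]],
  [1,[-0.1,-0.05,-0.08],[0,0,-0.1]],
  [1,[-0.5165,-0.249,-0.0736],[0,0,-0.26]],
  [1,[-0.5165,-0.249,-0.0736],[0,0,-0.26]],
  [1,[-0.5165,-0.249,-0.0736],[0,0,-0.26]],
  [1,[-0.5165,-0.249,-0.0736],[0,0,-0.26]],
  [1,[-0.5165,-0.249,-0.0736],[0,0,-0.26]],
  [1,[-0.5165,-0.249,-0.0736],[0,0,-0.26]],
  [1,[-0.5165,-0.249,-0.0736],[0,0,-0.26]],
  [1,[-0.5165,-0.249,-0.0736],[0,0,-0.26]],
  [1,[-0.5165,-0.249,-0.0736],[0,0,-0.26]],
])

```text
time: 1.15
tool_pos: [0.4933, 0.1988, 0.3]
tool_rot: [3.141, -0.0, 3.142]
contact_force: [0.4, 1.1, 0.3]
opening: 0.0918
```

```bash
python3 - <<'E'
from h import *
from cell import status
s=status.observe()
print(s["time"],s["qpos"])
delta(s,[.57,.134,.30],[np.pi,0,np.pi])
E
```

```text
1.15 [ 2.38750572e-01  3.09139864e-01  1.36928585e+00  1.90305791e-04
  1.46341114e+00 -1.33199877e+00]
shift [-0.0767, -0.0648, -0.0] turn [0.0001, -0.0003, -0.0001] rows>=2.4
```

jog_arm([
  [1,[-0.0767,-0.0648,0],[0,0,0]],
  [1,[-0.0767,-0.0648,0],[0,0,0]],
  [1,[-0.0767,-0.0648,0],[0,0,0]],
  [1,[-0.0767,-0.0648,0],[0,0,0]],
  [1,[-0.0767,-0.0648,0],[0,0,0]],
])

```text
time: 1.57
tool_pos: [0.5691, 0.135, 0.2991]
tool_rot: [3.141, -0.002, 3.14]
contact_force: [-0.5, 0.6, -0.4]
opening: 0.0918
```

```bash
cat >> h.py <<'E'
def snap(name):
    from cell import status,eyes
    s=status.observe(); c=eyes.read_camera("wrist"); tool=(s["tool_pos"],s["tool_rot"])
    np.savez(name+".npz",pos=tool[0],rot=tool[1],**c); cv2.imwrite(f"pics/{name}.png",c["img"][:,:,::-1]); return s,c,tool
E
python3 - <<'E'
from h import *
s,c,tool=snap("w1")
print(s["time"],tool)
im=c["img"][:,:,::-1]
cv2.imwrite("pics/w1z.png",cv2.resize(im[180:300,240:400],None,fx=5,fy=5,interpolation=cv2.INTER_CUBIC))
E
```

```text
1.5667 (array([0.56907232, 0.13499251, 0.29912021]), array([ 3.14138187e+00, -1.94276145e-03,  3.13985684e+00]))
```

View pics/w1.png

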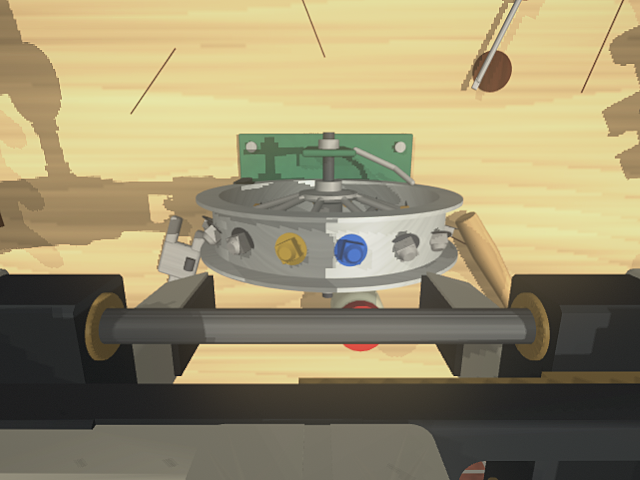

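View pics/w1z.png

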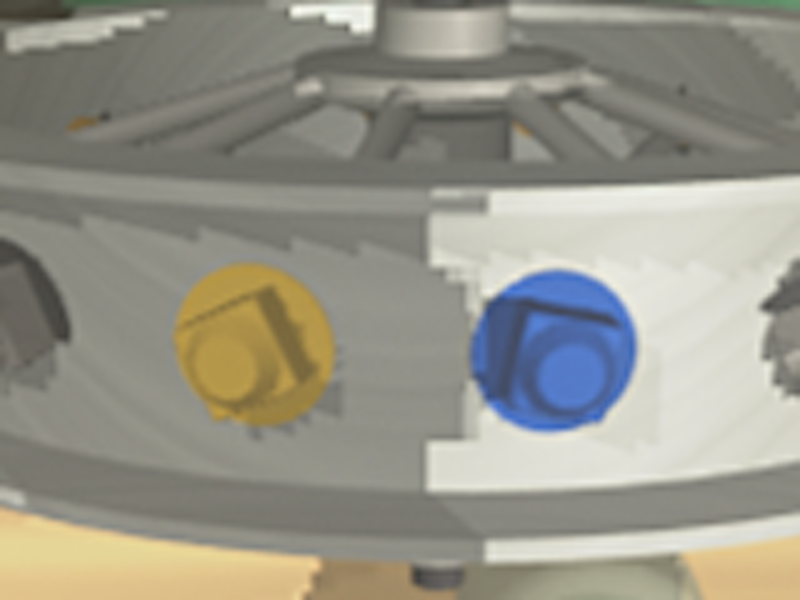

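```bash
python3 - <<'E'
from h import *
c=dict(np.load("w1.npz")); tool=(c["pos"],c["rot"])
im=c["img"][:,:,::-1]
for n,(x,y) in dict(y=(270,228),b=(330,228)).items():
    a=im[y:y+44,x:x+42]; a=cv2.normalize(a,None,0,255,cv2.NORM_MINMAX)
    cv2.imwrite(f"pics/w1_{n}.png",cv2.resize(a,None,fx=13,fy=13,interpolation=cv2.INTER_NEAREST))
print(pts(c,[[286,252.6],[354,254],[289,238],[350,240]],tool).round(4))
# washer (painted) masks
hsv=cv2.cvtColor(c["img"],cv2.COLOR_RGB2HSV)
for lo,hi in (((18,110,60),(32,255,255)),((105,110,60),(125,255,255))):
    m=cv2.inRange(hsv,lo,hi); m[:225]=0;m[285:]=0;m[:,:260]=0;m[:,400:]=0
    k,l,st,ce=cv2.connectedComponentsWithStats(m); i=1+st[1:,4].argmax(); print(st[i],ce[i])
# flange depth profile
for u in (288,352):
    for v in range(205,295,4): print(u,v,pts(c,[[u,v]],tool)[0].round(4))
E
```

```text
[[0.5721 0.1163 0.2279]
 [0.5717 0.1587 0.2322]
 [0.5648 0.1178 0.2195]
 [0.5657 0.1571 0.2212]]
[275 233  32  32 791] [290.36030341 248.51453856]
[335 234  32  32 715] [350.94265734 250.18601399]
288 205 [0.5565 0.1118 0.1434]
288 209 [0.5794 0.1036 0.0376]
288 213 [0.5483 0.1175 0.2201]
288 217 [0.5485 0.1183 0.2316]
288 221 [0.5512 0.1182 0.2304]
288 225 [0.5565 0.1172 0.2183]
288 229 [0.5594 0.117  0.2171]
288 233 [0.5615 0.1172 0.2194]
288 237 [0.5644 0.1171 0.2186]
288 241 [0.565  0.1176 0.226 ]
288 245 [0.5671 0.1177 0.228 ]
288 249 [0.5692 0.1178 0.2297]
288 253 [0.5722 0.1176 0.2284]
288 257 [0.5743 0.1177 0.2301]
288 261 [0.5781 0.1173 0.2265]
288 265 [0.584  0.1166 0.2173]
288 269 [0.5868 0.1165 0.2171]
288 273 [0.5894 0.1165 0.2178]
288 277 [0.5915 0.1166 0.2198]
288 281 [0.5923 0.1169 0.225 ]
288 285 [0.5931 0.1173 0.2299]
288 289 [0.5958 0.1172 0.2301]
288 293 [ 0.6968  0.0984 -0.0009]
352 205 [0.5542 0.1639 0.1568]
352 209 [0.5567 0.1636 0.1608]
352 213 [0.5482 0.158  0.2209]
352 217 [0.5484 0.157  0.2322]
352 221 [0.5508 0.157  0.2323]
352 225 [0.556  0.1582 0.2207]
352 229 [0.5586 0.1582 0.2208]
352 233 [0.5612 0.1583 0.2209]
352 237 [0.5637 0.1583 0.2216]
352 241 [0.5657 0.1581 0.2237]
352 245 [0.5665 0.1575 0.2304]
352 249 [0.5685 0.1574 0.2323]
352 253 [0.5706 0.1573 0.2338]
352 257 [0.574  0.1576 0.2311]
352 261 [0.5762 0.1575 0.2326]
352 265 [0.5827 0.1587 0.2212]
352 269 [0.5856 0.1588 0.2207]
352 273 [0.5884 0.1589 0.2208]
352 277 [0.5912 0.1589 0.2207]
352 281 [0.5019 0.1357 0.4572]
352 285 [0.593  0.1581 0.2303]
352 289 [0.595 0.158 0.232]
352 293 [0.6764 0.1765 0.0472]
```

View pics/w1_y.png

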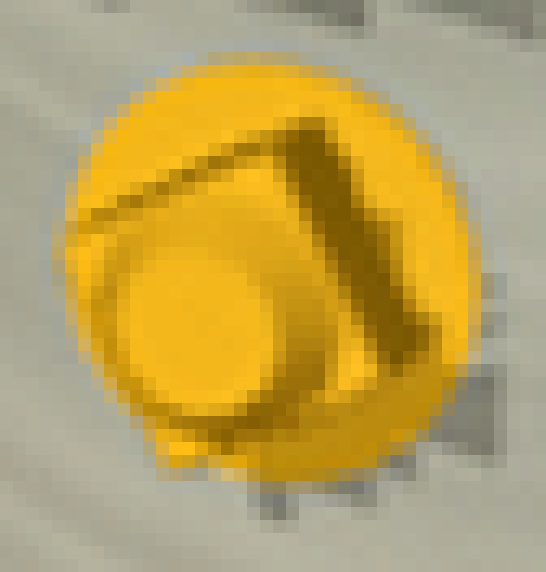

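View pics/w1_b.png

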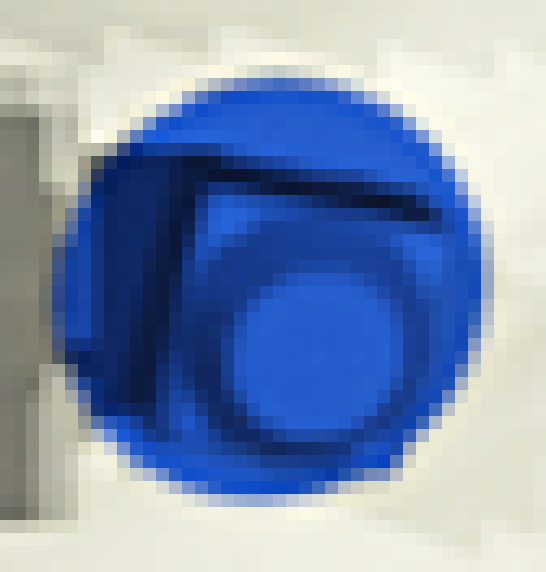

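```bash
python3 - <<'E'
from h import *
c=dict(np.load("w1.npz")); tool=(c["pos"],c["rot"])
t=dict(np.load("top0.npz")); s=dict(np.load("side0.npz"))
print("hub wrist",plane(c,[[328.5,188],[328.5,150]],.122,tool).round(4).tolist())
print("hub top",plane(t,[[270.2,234.4],[270.2,248]],.122).round(4).tolist())
print("wrist tops",plane(c,[[284.5,253],[354,254.6]],.231,tool).round(4).tolist(),"washers",plane(c,[[290.5,247.9],[350.6,249.5]],.2205,tool).round(4).tolist())
print("top tops",plane(t,[[277.3,214.9],[260.9,214.4]],.231).round(4).tolist())
# point cloud of wheel: fit
v,u=np.mgrid[195:295:1,180:480:1]; uv=np.c_[u.ravel(),v.ravel()]
P=pts(c,uv,tool); m=(P[:,2]>.15)&(P[:,2]<.24)&(P[:,0]>.53)&(P[:,0]<.62); P=P[m]
f=P[(P[:,0]<.5515)]  # near flange
from scipy.optimize import least_squares
r=least_squares(lambda p:np.hypot(f[:,1]-p[0],f[:,2]-p[1])-p[2],[.135,.122,.112],loss='soft_l1',f_scale=.001);print("flange circ",r.x,len(f))
g=P[(P[:,0]>.555)&(P[:,0]<.561)]
r=least_squares(lambda p:np.hypot(g[:,1]-p[0],g[:,2]-p[1])-.1,[.135,.122],loss='soft_l1',f_scale=.001);print("floor circ",r.x,len(g))
# flange outer top points by edge
for u in range(210,460,25):
    col=P2=pts(c,np.c_[np.full(60,u),np.arange(200,260)],tool)
    k=np.where((col[:,2]>.15)&(col[:,0]<.553)&(np.hypot(col[:,1]-.136,col[:,2]-.122)>.107))[0]
    if len(k): print(u,col[k].mean(0).round(4))
E
```

```text
hub wrist [[0.5451, 0.1461, 0.122], [0.5124, 0.1459, 0.122]]
hub top [[0.5428, 0.1467, 0.122], [0.5069, 0.1451, 0.122]]
wrist tops [[0.5714, 0.1156, 0.231], [0.5725, 0.1588, 0.231]] washers [[0.5712, 0.1187, 0.2205], [0.5723, 0.1576, 0.2205]]
top tops [[0.5692, 0.1167, 0.231], [0.5698, 0.1559, 0.231]]
flange circ [0.14482598 0.13068689 0.10167867] 3103
floor circ [0.14499058 0.12166033] 2048
235 [0.5495 0.0829 0.2154]
260 [0.5494 0.1002 0.2238]
285 [0.5494 0.1163 0.2299]
310 [0.5492 0.1316 0.2324]
335 [0.5495 0.1467 0.2327]
360 [0.5493 0.1619 0.231 ]
385 [0.5492 0.1778 0.227 ]
410 [0.5492 0.1951 0.2192]
435 [0.549  0.2154 0.2045]
```

```bash
cat >> h.py <<'E'
AX=np.array([.5717,.1455,.122]); TH={'y':np.radians(-15.6),'b':np.radians(6.9)}
def nip(n,r=.111):
    t=TH[n]; a=np.array([0,np.sin(t),np.cos(t)]); return AX+r*a,a
def onplane(c,uv,p,a,tool):
    s=slopes(c,uv); T=TT(c,tool); d=np.c_[s,np.ones(len(s))]@T[:3,:3].T; o=T[:3,3]
    return o+d*(((p-o)@a)/(d@a))[:,None]
E
python3 - <<'E'
from h import *
c=dict(np.load("w1.npz")); tool=(c["pos"],c["rot"])
L={'y':[((90,218),(255,148)),((325,125),(435,335)),((280,165),(390,360))],'b':[((215,175),(440,215)),((195,190),(145,400)),((105,160),(70,350))]}
O={'y':(270,228),'b':(330,228)}
for n in 'yb':
    p,a=nip(n); e1=np.array([1,0,0.]); e2=np.cross(a,e1)
    print(n,p.round(4))
    for l in L[n]:
        uv=np.array(l)/13-.5+np.array(O[n])
        Q=onplane(c,uv,nip(n,.107)[0],a,tool); d=Q[1]-Q[0]
        print(np.degrees(np.arctan2(d@e2,d@e1))%90, np.linalg.norm(d))
E
```

```text
y [0.5717 0.1156 0.2289]
25.684008718045007 0.009628165970395144
28.241297549927555 0.011516140632217925
30.112949406723565 0.010912417049125205
b [0.5717 0.1588 0.2322]
77.87134891324 0.011337418506534509
77.72293153533222 0.010704930057908804
80.42328182274518 0.009555214101397303
```

```bash
python3 - <<'E'
from h import *
from cell import status
s=status.observe()
delta(s,[.485,-.289,.21],[np.pi,0,np.pi])
t=dict(np.load("top0.npz"))
# rack corners in zoom/5
uv=np.array([(82,60),(194,48),(255,465),(132,474)])/5-.1+np.array([400,210]); P=plane(t,uv,.036);print(P.round(4))
for a,b in ((0,3),(1,2)): d=P[b]-P[a]; print(np.degrees(np.arctan2(d[1],d[0])))
print(plane(t,np.array([[205,235],[180,95],[222,378]])/5-.1+np.array([400,210]),.112).round(4))
E
```

```text
shift [0.0832, -0.4249, 0.0896] turn [0.0004, -0.0015, -0.0002] rows>=10.6
[[ 0.6028 -0.2498  0.036 ]
 [ 0.6109 -0.3126  0.036 ]
 [ 0.3797 -0.3402  0.036 ]
 [ 0.3735 -0.2735  0.036 ]]
-174.10750939393554
-173.1988160726522
[[ 0.4938 -0.2973  0.112 ]
 [ 0.5677 -0.2861  0.112 ]
 [ 0.42   -0.3042  0.112 ]]
```

jog_arm([
  [1,[0.08,-0.415,0.0],[0,0,0]],
  [1,[0.08,-0.415,0.0],[0,0,0]],
  [1,[0.08,-0.415,0.0],[0,0,0]],
  [1,[0.08,-0.415,0.0],[0,0,0]],
  [1,[0.08,-0.415,0.0],[0,0,0]],
  [1,[0.08,-0.415,0.0],[0,0,0]],
  [1,[0.08,-0.425,0.09],[0,0,0]],
  [1,[0.08,-0.425,0.09],[0,0,0]],
  [1,[0.08,-0.425,0.09],[0,0,0]],
  [1,[0.08,-0.425,0.09],[0,0,0]],
  [1,[0.08,-0.425,0.09],[0,0,0]],
  [1,[0.08,-0.425,0.09],[0,0,0]],
])

```text
time: 2.62
tool_pos: [0.4865, -0.2921, 0.2068]
tool_rot: [3.14, -0.005, 3.139]
contact_force: [-0.5, 1.0, 0.2]
opening: 0.0918
```

jog_arm([
  [1,[0,0,0],[0,0,0]],
  [1,[0,0,0],[0,0,0]],
])

```text
time: 2.78
tool_pos: [0.4893, -0.2878, 0.2107]
tool_rot: [3.141, 0.001, -3.14]
contact_force: [0.3, 0.5, -0.0]
opening: 0.092
```

```bash
python3 - <<'E'
from h import *
s,c,tool=snap("w2")
print(s["time"],tool,s["contact_force"],s["torque"])
im=c["img"][:,:,::-1]
E
```

```text
2.7833 (array([ 0.48932598, -0.28782032,  0.21069986]), array([ 3.14120041e+00,  6.30306266e-04, -3.14035544e+00])) [ 0.33307011  0.47580899 -0.0132819 ] [-0.02121678 -0.01963033  0.02253813]
```

View pics/w2.png

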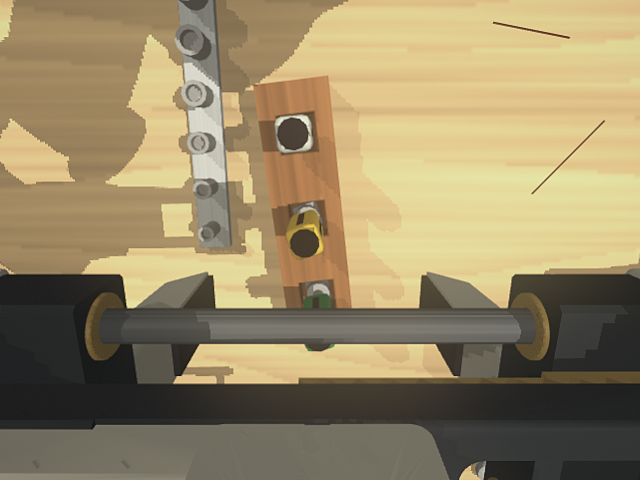

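```bash
python3 - <<'E'
from h import *
c=dict(np.load("w2.npz")); im=c["img"][:,:,::-1]
cv2.imwrite("pics/w2z.png",cv2.resize(im[190:270,270:345],None,fx=7,fy=7,interpolation=cv2.INTER_NEAREST))
E
```

```text
(no output)
```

View pics/w2z.png

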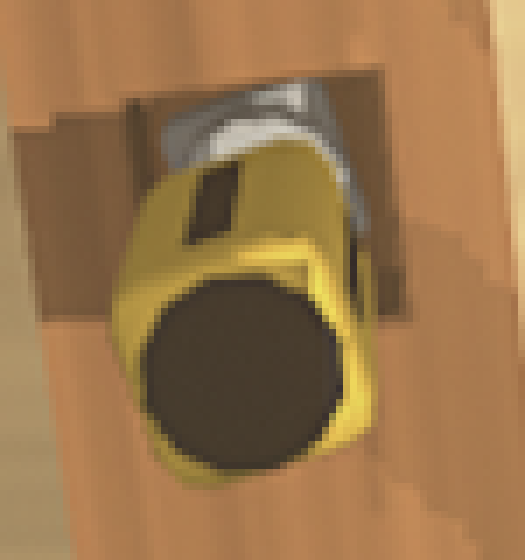

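```bash
python3 - <<'E'
from h import *
from cell import status
c=dict(np.load("w2.npz")); tool=(c["pos"],c["rot"])
z=lambda p: np.array(p)/7-.5+np.array([270,190])
print("cap",plane(c,z([[241,374]]),.112,tool).round(4),pts(c,z([[241,374]]),tool).round(4))
for l in (((135,283),(308,243)),((312,250),(374,425)),((116,315),(160,465)),((180,487),(365,440))):
    Q=plane(c,z(l),.11,tool); d=Q[1]-Q[0]; print(np.degrees(np.arctan2(d[1],d[0]))%90,np.linalg.norm(d))
# hole mouth centre: visible hole corners
print("hole edges",plane(c,z([[128,102],[383,70],[408,318],[40,320],[12,130]]),.036,tool).round(4))
Q=plane(c,[[254,86],[328,76]],.036,tool); print(Q.round(4))
# white driver + cap
print("white cap",plane(c,[[294,133.5]],.112,tool).round(4))
E
```

```text
cap [[ 0.494  -0.2961  0.112 ]] [[ 0.4938 -0.2961  0.1126]]
13.412173667176617 0.017779234712785114
19.04606532715425 0.019249199147572622
14.846440206977826 0.01630488312938408
14.967118874924793 0.019510047985102374
hole edges [[ 0.4797 -0.3127  0.036 ]
 [ 0.4756 -0.2805  0.036 ]
 [ 0.5078 -0.2771  0.036 ]
 [ 0.5082 -0.3245  0.036 ]
 [ 0.4833 -0.3274  0.036 ]]
[[ 0.382  -0.3386  0.036 ]
 [ 0.3742 -0.2781  0.036 ]]
white cap [[ 0.42  -0.302  0.112]]
```

```bash
python3 - <<'E'
from h import *
from cell import status
s=status.observe()
delta(s,[.494,-.296,.064],[np.pi,0,np.radians(195.5)])
E
```

```text
shift [-0.0042, -0.0084, 0.1471] turn [-0.0004, 0.0012, -0.2684] rows>=3.5
```

jog_arm([
  [1,[-0.0042,-0.0084,0.05],[0,0.001,-0.268]],
  [1,[-0.0042,-0.0084,0.05],[0,0.001,-0.268]],
  [1,[-0.0042,-0.0084,0.05],[0,0.001,-0.268]],
  [1,[-0.0042,-0.0084,0.09],[0,0.001,-0.268]],
  [1,[-0.0042,-0.0084,0.12],[0,0.001,-0.268]],
  [1,[-0.0042,-0.0084,0.147],[0,0.001,-0.268]],
  [1,[-0.0042,-0.0084,0.147],[0,0.001,-0.268]],
  [1,[-0.0042,-0.0084,0.147],[0,0.001,-0.268]],
  [1,[-0.0042,-0.0084,0.147],[0,0.001,-0.268]],
])

```text
time: 3.58
tool_pos: [0.4948, -0.298, 0.0658]
tool_rot: [-3.139, 0.001, -2.874]
contact_force: [0.3, 0.6, 0.3]
opening: 0.0916
```

```bash
python3 - <<'E'
from h import *
s,c,tool=snap("w3")
print(s["time"],tool,s["contact_force"],s["torque"],s["qpos"])
delta(s,[.494,-.296,.064],[np.pi,0,np.radians(195.5)])
E
```

```text
3.5833 (array([ 0.49482353, -0.2979559 ,  0.06576722]), array([-3.13856894e+00,  1.48741342e-03, -2.87353990e+00])) [0.26231783 0.58641486 0.34344953] [ 0.01185948  0.07275556 -0.01347997] [-6.74335731e-01  6.03427579e-01  1.57836119e+00 -7.02729210e-04
  9.56483542e-01 -2.51277847e+00]
shift [0.0003, 0.0021, 0.0018] turn [-0.003, 0.0015, -0.0025] rows>=0.1
```

View pics/w3.png

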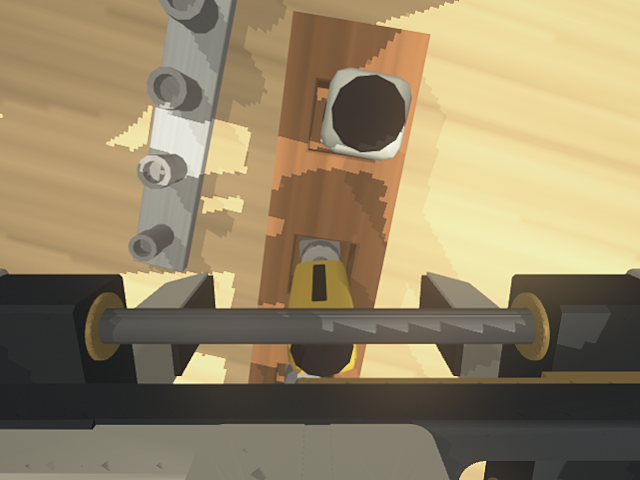

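jog_arm([
  [-1,[0,0.002,0.001],[0,0,0]],
  [-1,[0,0.002,0.001],[0,0,0]],
  [-1,[0,0.002,0.001],[0,0,0]],
  [-1,[0,0.002,0.001],[0,0,0]],
  [-1,[0,0.002,0.001],[0,0,0]],
  [-1,[0,0.002,0.001],[0,0,0]],
  [-1,[0,0.002,0.001],[0,0,0]],
  [-1,[0,0.002,0.001],[0,0,0]],
], squeeze=60)

```text
time: 4.3
tool_pos: [0.4926, -0.2958, 0.062]
tool_rot: [3.141, -0.001, -2.874]
contact_force: [0.6, -0.6, -0.3]
opening: 0.0433
```

jog_arm([
  [-1,[0,0,0],[0,0,0]],
  [-1,[0,0,0],[0,0,0]],
  [-1,[0,0,0],[0,0,0]],
  [-1,[0,0,0],[0,0,0]],
])

```text
time: 4.63
tool_pos: [0.4926, -0.2957, 0.0621]
tool_rot: [3.141, -0.001, -2.873]
contact_force: [-0.5, -0.1, -1.2]
opening: 0.0236
```

```bash
python3 - <<'E'
from h import *
s,c,tool=snap("w4")
print(s["time"],tool,s["opening"],s["contact_force"],s["torque"])
E
```

```text
4.6333 (array([ 0.49264198, -0.29574176,  0.06205237]), array([ 3.14137151e+00, -1.01505872e-03, -2.87333994e+00])) 0.0235763713869463 [-0.45870533 -0.14379395 -1.18690802] [ 0.01555436  0.03532336 -0.04534492]
```

View pics/w4.png

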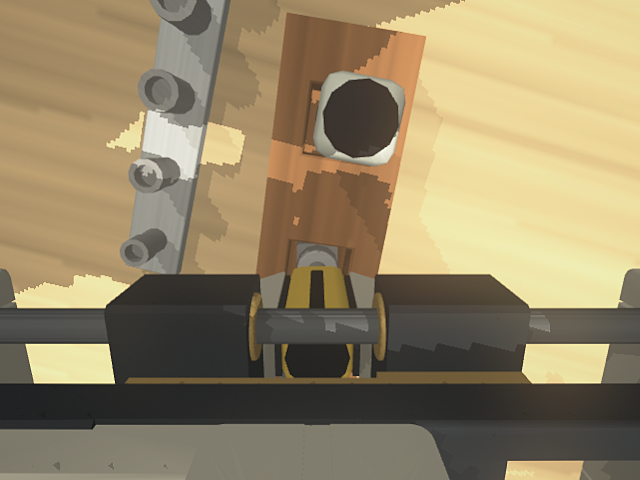

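jog_arm([
  [-1,[0,0,-0.03],[0,0,0]],
  [-1,[0,0,-0.06],[0,0,0]],
  [-1,[0,0,-0.1],[0,0,0]],
  [-1,[0,0,-0.14],[0,0,0]],
  [-1,[0,0,-0.18],[0,0,0]],
  [-1,[0,0,-0.22],[0,0,0]],
  [-1,[0,0,-0.26],[0,0,0]],
  [-1,[0,0,-0.28],[0,0,0]],
  [-1,[0,0,-0.28],[0,0,0]],
  [-1,[0,0,-0.28],[0,0,0]],
])

```text
time: 5.52
tool_pos: [0.493, -0.2958, 0.3427]
tool_rot: [-3.14, 0.0, -2.873]
contact_force: [0.1, -0.3, -2.2]
opening: 0.0238
```

```bash
cat >> h.py <<'E'
def Rn(n,phi):
    p,a=nip(n); e1=np.array([1,0,0.]); e2=np.cross(a,e1); f=np.radians(phi)
    x=np.cos(f)*e1+np.sin(f)*e2; z=-a; return np.c_[x,np.cross(z,x),z]
def tcp_for(n,phi,up,m): # mouth 'up' m above nipple top, m = mouth in tool coords
    p,a=nip(n); R=Rn(n,phi); return p+up*a-R@np.array(m),R
E
python3 - <<'E'
from h import *
from cell import eyes
s,c,tool=snap("w5")
print(s["time"],tool,s["opening"],s["contact_force"],s["torque"],s["qpos"])
for n in("side","top"):
    k=eyes.read_camera(n); np.savez(n+"5.npz",**k); cv2.imwrite(f"pics/{n}5.png",k["img"][:,:,::-1])
pos,R=tcp_for('y',208,.03,[-.0013,0,.054]); delta(s,pos,R=R); print(pos)
E
```

```text
5.5167 (array([ 0.49304397, -0.29577062,  0.34271865]), array([-3.14036427e+00,  1.70294086e-04, -2.87338725e+00])) 0.023838738960508282 [ 0.07825982 -0.34415996 -2.16758443] [ 0.05376953 -0.02965294  0.02181254] [-6.73283895e-01  3.81426130e-01  1.15104819e+00 -5.85739394e-04
  1.60802503e+00 -2.51230764e+00]
shift [-0.1776, 0.3539, 0.0327] turn [-0.2548, -0.1008, -0.219] rows>=9.5
[0.57055217 0.0924728  0.30965258]
```

View pics/w5.png

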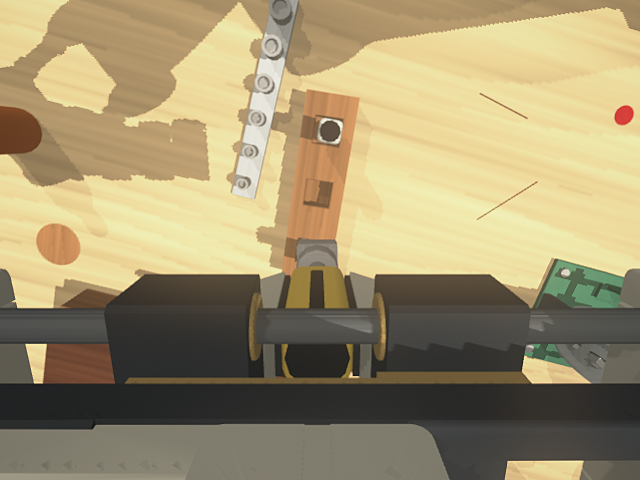

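View pics/side5.png

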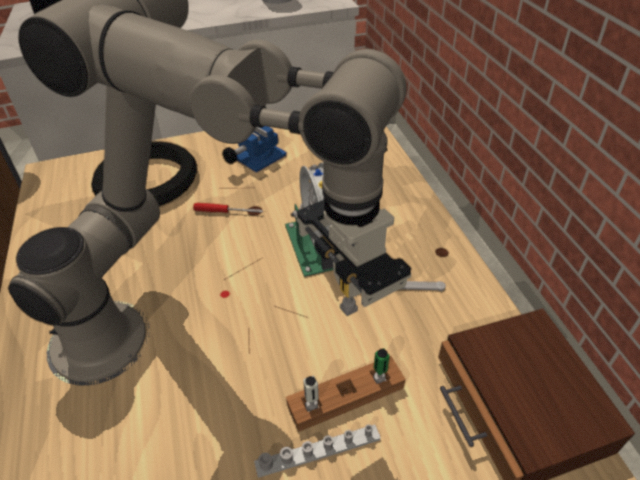

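```bash
python3 - <<'E'
from h import *
c=dict(np.load("w5.npz")); im=c["img"][:,:,::-1]
cv2.imwrite("pics/w5z.png",cv2.resize(im[225:285,285:350],None,fx=9,fy=9,interpolation=cv2.INTER_NEAREST))
for m in ([0,0,.054],[-.0013,0,.054]):
    m=np.array(m); T=np.linalg.inv(c["tool_from_camera"])
    for d in ([.011,0,0],[0,.011,0],[0,-.011,0],[.011,0,-.021],[0,.011,-.021],[0,-.011,-.021]):
        q=T[:3,:3]@(m+d)+T[:3,3]; print(d,(c["camera_matrix"]@(q/q[2]))[:2].round(1),(9*((c["camera_matrix"]@(q/q[2]))[:2]-[284.5,224.5])).round())
E
```

```text
[0.011, 0, 0] [316.1 237.6] [284. 118.]
[0, 0.011, 0] [334.9 255.8] [454. 282.]
[0, -0.011, 0] [297.2 255.8] [115. 282.]
[0.011, 0, -0.021] [316.  247.9] [284. 211.]
[0, 0.011, -0.021] [336.8 267.8] [470. 390.]
[0, -0.011, -0.021] [295.3 267.8] [ 97. 390.]
[0.011, 0, 0] [316.1 239.8] [284. 138.]
[0, 0.011, 0] [334.9 257.9] [454. 301.]
[0, -0.011, 0] [297.3 257.9] [115. 301.]
[0.011, 0, -0.021] [316.  250.3] [284. 232.]
[0, 0.011, -0.021] [336.7 270.1] [470. 411.]
[0, -0.011, -0.021] [295.3 270.1] [ 98. 411.]
```

View pics/w5z.png

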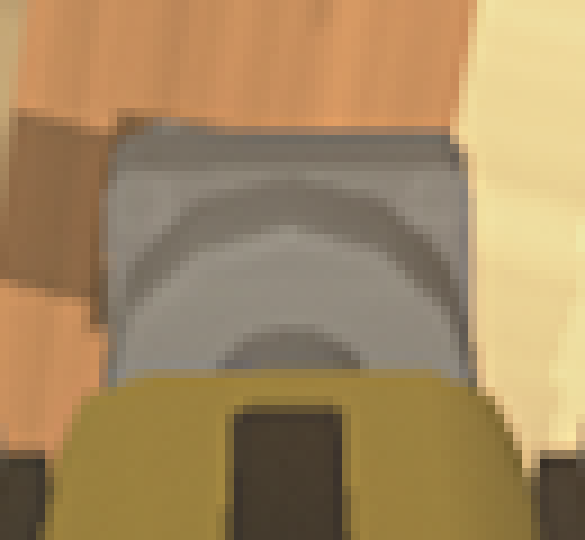

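```bash
python3 - <<'E'
from h import *
from cell import status
s=status.observe()
pos,R=tcp_for('y',208,.03,[-.0008,0,.054]); delta(s,pos,R=R); print(pos)
E
```

```text
shift [-0.1787, 0.3532, 0.0309] turn [-0.2496, -0.1037, -0.2198] rows>=9.5
[0.57099364 0.09269889 0.3097157 ]
```

jog_arm([
  [-1,[-0.179,0.353,0.0],[-0.25,-0.104,-0.22]],
  [-1,[-0.179,0.353,0.0],[-0.25,-0.104,-0.22]],
  [-1,[-0.179,0.353,0.0],[-0.25,-0.104,-0.22]],
  [-1,[-0.179,0.353,0.0],[-0.25,-0.104,-0.22]],
  [-1,[-0.179,0.353,0.0],[-0.25,-0.104,-0.22]],
  [-1,[-0.179,0.353,0.0],[-0.25,-0.104,-0.22]],
  [-1,[-0.179,0.353,0.0],[-0.25,-0.104,-0.22]],
  [-1,[-0.179,0.353,0.01],[-0.25,-0.104,-0.22]],
  [-1,[-0.179,0.353,0.02],[-0.25,-0.104,-0.22]],
  [-1,[-0.179,0.353,0.031],[-0.25,-0.104,-0.22]],
  [-1,[-0.179,0.353,0.031],[-0.25,-0.104,-0.22]],
  [-1,[-0.179,0.353,0.031],[-0.25,-0.104,-0.22]],
])

```text
time: 6.67
tool_pos: [0.5709, 0.0933, 0.3085]
tool_rot: [2.901, 0.124, -2.665]
contact_force: [-0.1, -0.2, -0.8]
opening: 0.0235
```

jog_arm([
  [-1,[0,0,0],[0,0,0]],
  [-1,[0,0,0],[0,0,0]],
  [-1,[0,0,0],[0,0,0]],
])

```text
time: 6.92
tool_pos: [0.5722, 0.0907, 0.3114]
tool_rot: [2.904, 0.129, -2.67]
contact_force: [0.3, -0.6, -1.2]
opening: 0.0236
```

```bash
python3 - <<'E'
from h import *
from cell import eyes
s,c,tool=snap("w6")
print(s["time"],tool,s["opening"],s["contact_force"],s["torque"],s["qpos"])
k=eyes.read_camera("side"); cv2.imwrite(f"pics/side6.png",k["img"][:,:,::-1][130:290,250:410].repeat(4,0).repeat(4,1))
im=c["img"][:,:,::-1]
cv2.imwrite("pics/w6z.png",cv2.resize(im[200:280,260:370],None,fx=7,fy=7,interpolation=cv2.INTER_NEAREST))
pos,R=tcp_for('y',208,.03,[-.0008,0,.054]); delta(s,pos,R=R)
E
```

```text
6.9167 (array([0.57219788, 0.09069748, 0.31135756]), array([ 2.9039139,  0.129004 , -2.6695192])) 0.02358145807053502 [ 0.29331118 -0.57808924 -1.1795081 ] [-0.14749497 -0.00148236  0.01961298] [-0.12387742  0.38585687  1.25765252  0.2684799   1.52936776 -2.19757992]
shift [0.0004, 0.0019, 0.0021] turn [-0.0042, 0.0026, -0.0006] rows>=0.1
```

View pics/w6z.png

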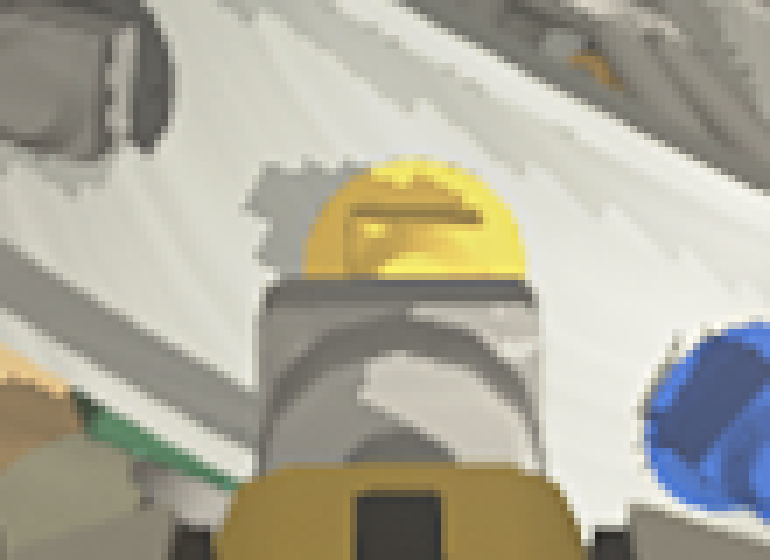

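View pics/side6.png

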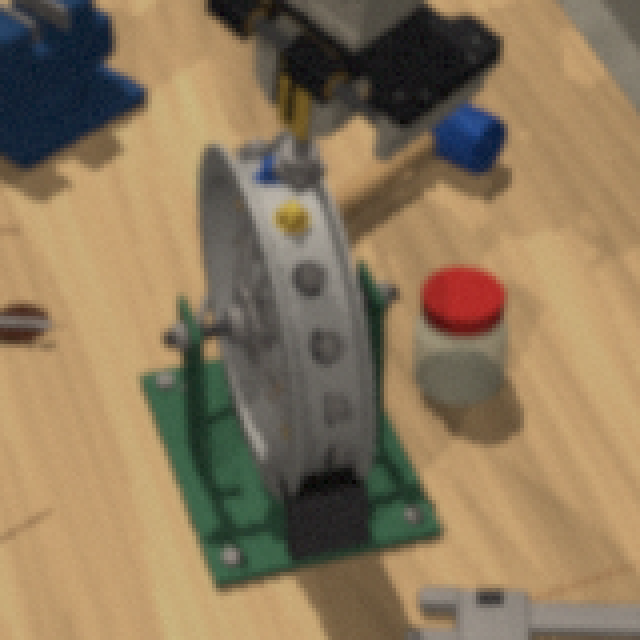

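jog_arm([
  [-1,[0.0004,0.0017,0.005],[-0.004,0.003,0]],
  [-1,[0.0004,0.0017,0.012],[-0.004,0.003,0]],
  [-1,[0.0004,0.0017,0.018],[-0.004,0.003,0]],
  [-1,[0.0004,0.0017,0.024],[-0.004,0.003,0]],
  [-1,[0.0004,0.0017,0.028],[-0.004,0.003,0]],
  [-1,[0.0004,0.0017,0.03],[-0.004,0.003,0]],
  [-1,[0.0004,0.0017,0.03],[-0.004,0.003,0]],
  [-1,[0.0004,0.0017,0.03],[-0.004,0.003,0]],
])

```text
time: 7.68
tool_pos: [0.5709, 0.1014, 0.2825]
tool_rot: [2.899, 0.126, -2.667]
contact_force: [0.5, 0.0, -1.2]
opening: 0.0239
```

```bash
python3 - <<'E'
from h import *
s,c,tool=snap("w7")
print(s["time"],tool,s["opening"],s["contact_force"],s["torque"])
im=c["img"][:,:,::-1]
cv2.imwrite("pics/w7z.png",cv2.resize(im[200:280,260:370],None,fx=7,fy=7,interpolation=cv2.INTER_NEAREST))
pos,R=tcp_for('y',208,.002,[-.0008,0,.054]); delta(s,pos,R=R)
E
```

```text
7.6833 (array([0.57092744, 0.10144556, 0.28245437]), array([ 2.89946929,  0.1257029 , -2.66670842])) 0.02385691609611572 [ 0.54817824  0.03495232 -1.22265926] [-0.1395623   0.02602447  0.03621414]
shift [0.0005, -0.001, -0.0006] turn [0.0006, -0.0012, 0.0013] rows>=0.0
```

View pics/w7z.png

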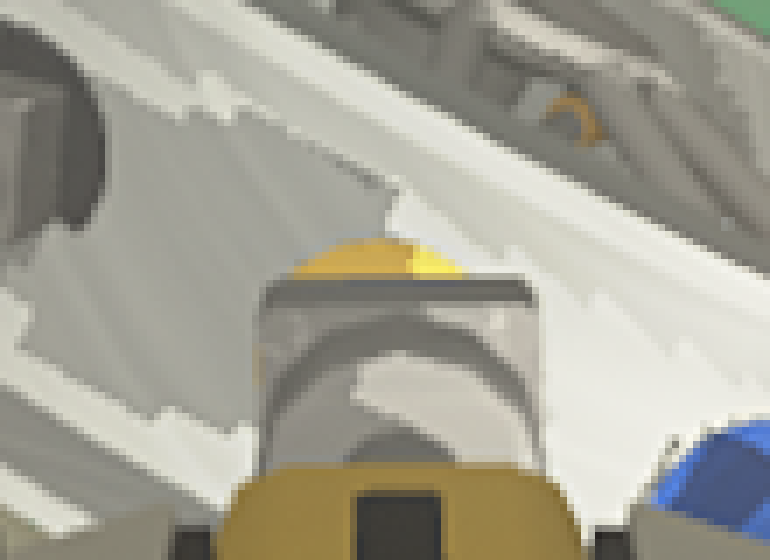

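jog_arm([
  [-1,[0,-0.0015,0],[0,0,0]],
  [-1,[0,-0.0015,0],[0,0,0]],
  [-1,[0,-0.0015,0],[0,0,0]],
  [-1,[0,-0.0015,0],[0,0,0]],
])

```text
time: 8.07
tool_pos: [0.5716, 0.1, 0.2822]
tool_rot: [2.9, 0.126, -2.667]
contact_force: [-0.1, 0.3, -0.2]
opening: 0.0236
```

```bash
python3 - <<'E'
from h import *
s,c,tool=snap("w8")
print(s["time"],tool,s["opening"],s["contact_force"],s["torque"])
im=c["img"][:,:,::-1]
cv2.imwrite("pics/w8z.png",cv2.resize(im[200:280,260:370],None,fx=7,fy=7,interpolation=cv2.INTER_NEAREST))
pos,R=tcp_for('y',208,.002,[-.0008,0,.054]); delta(s,pos,R=R)
E
```

```text
8.0667 (array([0.57164516, 0.10000553, 0.28219724]), array([ 2.89956342,  0.12587835, -2.66700754])) 0.02356657986693486 [-0.13851349  0.31848072 -0.23006856] [-0.1681415   0.04273922  0.01720096]
shift [0.0004, 0.0006, -0.0005] turn [0.0005, -0.001, 0.0011] rows>=0.0
```

View pics/w8z.png

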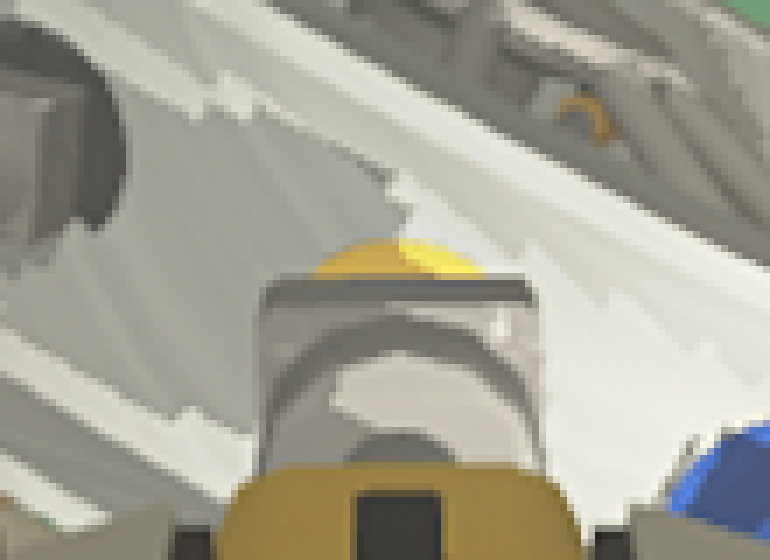

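jog_arm([
  [-1,[0,0.0003,0.0015],[0,0,0]],
  [-1,[0,0.0003,0.003],[0,0,0]],
  [-1,[0,0.0003,0.0045],[0,0,0]],
  [-1,[0,0.0003,0.006],[0,0,0]],
  [-1,[0,0.0003,0.006],[0,0,0]],
])

```text
time: 8.53
tool_pos: [0.5713, 0.1021, 0.2759]
tool_rot: [2.899, 0.125, -2.667]
contact_force: [0.6, 0.7, -1.6]
opening: 0.0238
```

```bash
cat > st.py <<'E'
from h import *
from cell import status
s=status.observe(); R=Rrpy(s["tool_rot"])
print("t",s["time"].__round__(2),"Ftool",(R.T@s["contact_force"]).round(1),"Mtool",(R.T@s["torque"]).round(3),"open",round(s["opening"],4),"q6",round(s["qpos"][5],4))
import sys
n=sys.argv[1]; phi=float(sys.argv[2]); up=float(sys.argv[3])
pos,R=tcp_for(n,phi,up,[-.0008,0,.054]); delta(s,pos,R=R)
E
python3 st.py y 208 -.009
```

```text
t 8.53 Ftool [-0.7 -0.1  1.7] Mtool [ 0.12   0.087 -0.019] open 0.0238 q6 -2.2043
shift [0.0002, 0.0002, 0.0039] turn [0.001, -0.0018, 0.0011] rows>=0.1
```

jog_arm([
  [-1,[0,0,0.001],[0,0,0]],
  [-1,[0,0,0.002],[0,0,0]],
  [-1,[0,0,0.003],[0,0,0]],
  [-1,[0,0,0.004],[0,0,0]],
  [-1,[0,0,0.004],[0,0,0]],
])

```text
time: 8.95
tool_pos: [0.5714, 0.1031, 0.2725]
tool_rot: [2.899, 0.126, -2.667]
contact_force: [-0.3, 0.5, -1.7]
opening: 0.0239
```

```bash
python3 st.py y 208 -.009
```

```text
t 8.95 Ftool [0.2 0.2 1.7] Mtool [0.115 0.097 0.043] open 0.0239 q6 -2.205
shift [0.0004, 0.0002, 0.0004] turn [0.0006, -0.0011, 0.0012] rows>=0.0
```

```bash
cat > tq.py <<'E'
from h import *
from cell import status
import sys
n=sys.argv[1]
s=status.observe(); R=Rrpy(s["tool_rot"]); p,a=nip(n); e1=np.array([1,0,0.]); e2=np.cross(a,e1)
x=R[:,0]; phi=np.degrees(np.arctan2(x@e2,x@e1))%360
m=s["tool_pos"]+R@np.array([-.0008,0,.054])-p
print("t %.2f phi %.2f q6 %.4f Mz %.3f eff %s F %s mouth(tool) %s up %.4f"%(s["time"],phi,s["qpos"][5],(R.T@s["torque"])[2],s["joint_efforts"][3:].round(3),(R.T@s["contact_force"]).round(1),(R.T@m)[:2].round(4),m@a))
E
python3 tq.py y
```

```text
t 8.95 phi 208.07 q6 -2.2050 Mz 0.043 eff [1.246 0.202 0.01 ] F [0.2 0.2 1.7] mouth(tool) [-0.0003 -0.0002] up -0.0086
```

jog_arm([
  [-1,[0.0003,0.0002,0.0008],[0,0,0]],
  [-1,[0.0003,0.0002,0.0008],[0,0,0]],
])

```text
time: 9.12
tool_pos: [0.5714, 0.1031, 0.2724]
tool_rot: [2.9, 0.127, -2.667]
contact_force: [-0.5, -2.0, 2.5]
opening: 0.0237
```

```bash
python3 tq.py y
```

```text
t 9.12 phi 208.08 q6 -2.2053 Mz -0.038 eff [1.333 0.284 0.01 ] F [ 1.  -0.9 -2.9] mouth(tool) [-0.0003 -0.0002] up -0.0087
```

jog_arm([
  [-1,[0,0,0],[0,0,0.07]],
])

```text
time: 9.2
tool_pos: [0.5714, 0.1031, 0.2724]
tool_rot: [2.892, 0.11, -2.735]
contact_force: [0.2, -1.0, 3.5]
opening: 0.0239
```

```bash
python3 tq.py y
```

```text
t 9.20 phi 204.08 q6 -2.1355 Mz 0.008 eff [ 1.273  0.284 -2.02 ] F [-0.1 -0.1 -3.7] mouth(tool) [-0.0004 -0.0002] up -0.0088
```

jog_arm([
  [-1,[0,0,0],[0,0,0.07]],
])

```text
time: 9.28
tool_pos: [0.5715, 0.1031, 0.2724]
tool_rot: [2.885, 0.092, -2.807]
contact_force: [0.2, -0.3, 2.9]
opening: 0.0238
```

```bash
python3 tq.py y
```

```text
t 9.28 phi 199.88 q6 -2.0621 Mz -0.006 eff [ 1.379  0.52  -1.226] F [-0.3  0.4 -2.9] mouth(tool) [-0.0005 -0.0004] up -0.0088
```

jog_arm([
  [-1,[0,0,0],[0,0,0.07]],
  [-1,[0,0,0],[0,0,0.07]],
])

```text
time: 9.45
tool_pos: [0.5715, 0.1031, 0.2724]
tool_rot: [2.88, 0.074, -2.874]
contact_force: [1.3, -0.7, 3.3]
opening: 0.0238
```

```bash
python3 tq.py y
```

```text
t 9.45 phi 195.91 q6 -1.9928 Mz -0.012 eff [1.343 0.521 1.014] F [-1.3 -0.1 -3.3] mouth(tool) [-0.0005 -0.0004] up -0.0088
```

jog_arm([
  [-1,[0,0,0],[0,0,0.07]],
  [-1,[0,0,0],[0,0,0.07]],
])

```text
time: 9.62
tool_pos: [0.5716, 0.1031, 0.2723]
tool_rot: [2.875, 0.056, -2.94]
contact_force: [0.6, -2.0, 4.2]
opening: 0.0238
```

```bash
python3 tq.py y
```

```text
t 9.62 phi 192.01 q6 -1.9248 Mz -0.004 eff [1.364 0.65  0.862] F [-0.4 -0.9 -4.6] mouth(tool) [-0.0006 -0.0004] up -0.0088
```

jog_arm([
  [-1,[0,0,0],[0,0,0.07]],
  [-1,[0,0,0],[0,0,0.07]],
])

```text
time: 9.78
tool_pos: [0.5716, 0.1031, 0.2723]
tool_rot: [2.872, 0.038, -3.006]
contact_force: [1.0, -2.0, 4.2]
opening: 0.0239
```

```bash
python3 tq.py y
```

```text
t 9.78 phi 188.06 q6 -1.8559 Mz -0.009 eff [1.388 0.784 0.862] F [-0.9 -0.9 -4.6] mouth(tool) [-0.0007 -0.0004] up -0.0088
```

jog_arm([
  [-1,[0,0,0],[0,0,0.07]],
  [-1,[0,0,0],[0,0,0.07]],
])

```text
time: 9.95
tool_pos: [0.5715, 0.1029, 0.2723]
tool_rot: [2.871, 0.019, -3.073]
contact_force: [0.4, -3.2, 4.9]
opening: 0.0237
```

```bash
python3 tq.py y
```

```text
t 9.95 phi 184.09 q6 -1.7866 Mz 0.012 eff [1.644 0.85  0.87 ] F [-0.3 -1.8 -5.6] mouth(tool) [-0.0006 -0.0006] up -0.0088
```

jog_arm([
  [-1,[0.0001,0.0002,0],[0,0,0.07]],
  [-1,[0.0001,0.0002,0],[0,0,0.07]],
])

```text
time: 10.12
tool_pos: [0.5713, 0.1027, 0.2722]
tool_rot: [2.871, 0.0, -3.14]
contact_force: [1.6, -4.4, 5.8]
opening: 0.0239
```

```bash
python3 tq.py y
```

```text
t 10.12 phi 180.09 q6 -1.7168 Mz -0.036 eff [2.241 0.831 0.862] F [-1.6 -2.7 -6.7] mouth(tool) [-0.0004 -0.0009] up -0.0089
```

jog_arm([
  [-1,[0.0001,0.0002,0],[0,0,0.07]],
  [-1,[0.0001,0.0002,0],[0,0,0.07]],
])

```text
time: 10.28
tool_pos: [0.5713, 0.1028, 0.2722]
tool_rot: [2.872, -0.018, 3.076]
contact_force: [1.4, -5.1, 5.6]
opening: 0.0238
```

```bash
python3 tq.py y
```

```text
t 10.28 phi 176.09 q6 -1.6467 Mz -0.165 eff [2.489 0.91  0.938] F [-1.6 -3.3 -6.7] mouth(tool) [-0.0004 -0.0009] up -0.0088
```

jog_arm([
  [-1,[0.0001,0.0002,0],[0,0,0.07]],
  [-1,[0.0001,0.0002,0],[0,0,0.07]],
])

```text
time: 10.45
tool_pos: [0.5713, 0.1028, 0.2722]
tool_rot: [2.874, -0.037, 3.008]
contact_force: [0.9, -6.3, 5.4]
opening: 0.0238
```

```bash
python3 tq.py y
```

```text
t 10.45 phi 172.08 q6 -1.5764 Mz -0.111 eff [2.66  1.018 0.945] F [-1.6 -4.4 -6.9] mouth(tool) [-0.0005 -0.0009] up -0.0089
```

jog_arm([
  [-1,[0.0001,0.0002,0],[0,0,0.07]],
  [-1,[0.0001,0.0002,0],[0,0,0.07]],
])

```text
time: 10.62
tool_pos: [0.5713, 0.1029, 0.2722]
tool_rot: [2.877, -0.055, 2.94]
contact_force: [2.4, -5.9, 5.3]
opening: 0.0237
```

```bash
python3 tq.py y
```

```text
t 10.62 phi 168.06 q6 -1.5060 Mz -0.167 eff [2.834 1.107 0.945] F [-3.2 -3.7 -6.7] mouth(tool) [-0.0005 -0.0008] up -0.0088
```

jog_arm([
  [-1,[0,0,0],[0,0,0.06]],
  [-1,[0,0,0],[0,0,0.12]],
  [-1,[0,0,0],[0,0,0.18]],
  [-1,[-0.0001,0,0],[0,0,0.24]],
  [-1,[-0.0001,0,0],[0,0,0.3]],
  [-1,[-0.0001,0,0],[0,0,0.36]],
  [-1,[-0.0001,0,0],[0,0,0.42]],
  [-1,[-0.0002,0,0],[0,0,0.48]],
  [-1,[-0.0002,0,0],[0,0,0.54]],
  [-1,[-0.0002,0,0],[0,0,0.6]],
  [-1,[-0.0002,0,0],[0,0,0.66]],
  [-1,[-0.0002,0,0],[0,0,0.7]],
])

```text
time: 11.62
tool_pos: [0.5714, 0.1029, 0.2722]
tool_rot: [2.973, -0.212, 2.252]
contact_force: [2.0, -5.8, 5.7]
opening: 0.0239
```

```bash
python3 tq.py y
```

```text
t 11.62 phi 127.98 q6 -0.8065 Mz -0.148 eff [ 2.786  1.031 -0.188] F [-4.4 -0.9 -7. ] mouth(tool) [-0.0012 -0.0007] up -0.0088
```

jog_arm([
  [-1,[0,0,0],[0,0,0.06]],
  [-1,[0,0,0],[0,0,0.12]],
  [-1,[0,0,0],[0,0,0.18]],
  [-1,[0,0,0],[0,0,0.24]],
  [-1,[0,0,0],[0,0,0.3]],
  [-1,[0,0,0],[0,0,0.36]],
  [-1,[0,0,0],[0,0,0.42]],
  [-1,[0,0,0],[0,0,0.48]],
  [-1,[0,0,0],[0,0,0.54]],
  [-1,[0,0,0],[0,0,0.6]],
  [-1,[0,0,0],[0,0,0.66]],
  [-1,[0,0,0],[0,0,0.69]],
])

```text
time: 12.62
tool_pos: [0.5715, 0.1029, 0.2723]
tool_rot: [-3.135, -0.27, 1.543]
contact_force: [3.0, -5.1, 5.0]
opening: 0.0239
```

jog_arm([
  [-1,[0,0,0],[0,0,0.01]],
  [-1,[0,0,0],[0,0,0.01]],
  [-1,[0,0,0],[0,0,0.01]],
])

```text
time: 12.87
tool_pos: [0.5715, 0.1029, 0.2723]
tool_rot: [-3.133, -0.27, 1.535]
contact_force: [1.6, -5.5, 4.7]
opening: 0.0237
```

```bash
python3 tq.py y
```

```text
t 12.87 phi 88.04 q6 -0.1094 Mz -0.126 eff [2.782 1.136 0.185] F [-4.   1.7 -6. ] mouth(tool) [-0.0015 -0.0001] up -0.0088
```

jog_arm([
  [-1,[0,0,0],[0,0,-0.06]],
  [-1,[0,0,0],[0,0,-0.12]],
  [-1,[0,0,-0.002],[0,0,-0.12]],
  [-1,[0,0,-0.008],[0,0,-0.12]],
  [-1,[0,0,-0.018],[0,0,-0.12]],
  [-1,[0,0,-0.03],[0,0,-0.12]],
  [-1,[0,0,-0.04],[0,0,-0.12]],
  [-1,[0,0,-0.04],[0,0,-0.12]],
  [-1,[0,0,-0.04],[0,0,-0.12]],
  [-1,[0,0,-0.04],[0,0,-0.12]],
])

```text
time: 13.7
tool_pos: [0.5706, 0.0935, 0.31]
tool_rot: [3.122, -0.272, 1.655]
contact_force: [0.2, 0.4, -1.9]
opening: 0.0238
```

```bash
python3 tq.py y; python3 - <<'E'
from h import *
s,c,tool=snap("w9")
im=c["img"][:,:,::-1]
cv2.imwrite("pics/w9z.png",cv2.resize(im[180:290,240:400],None,fx=5,fy=5,interpolation=cv2.INTER_NEAREST))
pos,R=tcp_for('b',168,.03,[-.0008,0,.054]); delta(s,pos,R=R)
E
```

```text
t 13.70 phi 94.63 q6 -0.2171 Mz -0.030 eff [1.419 0.259 0.004] F [-0.1  0.2  1.9] mouth(tool) [-0.0002 -0.0013] up 0.0300
shift [0.074, 0.0064, 0.015] turn [0.2758, -0.3179, -1.2625] rows>=10.6
```

View pics/w9z.png

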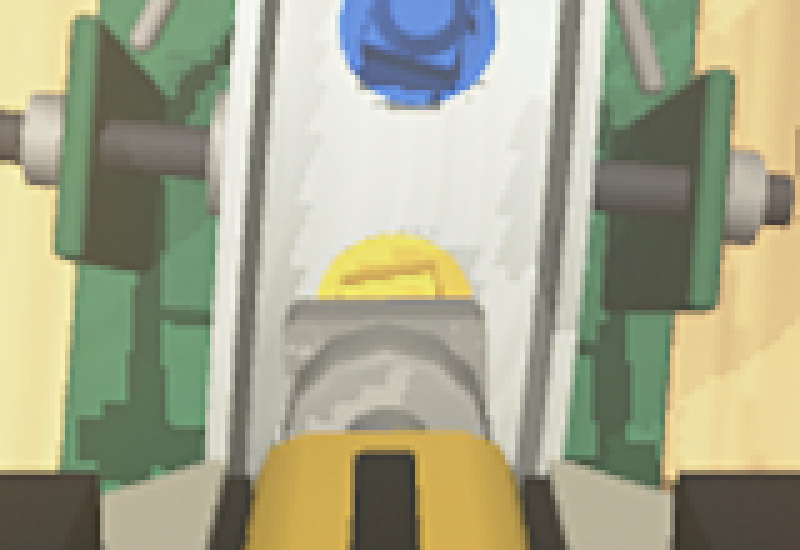

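```bash
python3 - <<'E'
from h import *
c=dict(np.load("w9.npz")); tool=(c["pos"],c["rot"]); im=c["img"][:,:,::-1]
cv2.imwrite("pics/w9y.png",cv2.resize(im[222:246,298:342],None,fx=16,fy=16,interpolation=cv2.INTER_CUBIC))
cv2.imwrite("pics/w9b.png",cv2.resize(im[176:205,300:345],None,fx=16,fy=16,interpolation=cv2.INTER_CUBIC))
E
```

```text
(no output)
```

View pics/w9y.png

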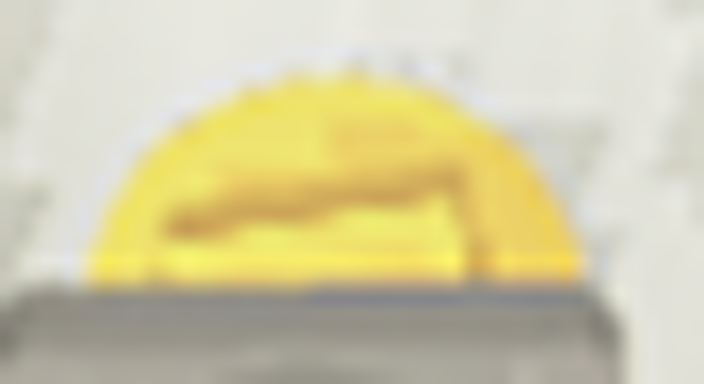

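View pics/w9b.png

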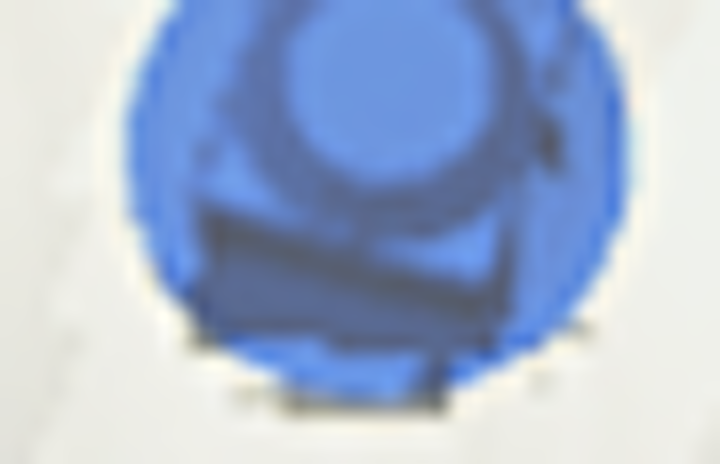

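```bash
python3 - <<'E'
from h import *
c=dict(np.load("w9.npz")); tool=(c["pos"],c["rot"])
R=Rrpy(tool[1])
for n,o,Ls in (('y',(298,222),[((165,215),(450,175)),((175,235),(440,195)),((455,185),(485,280))]),('b',(300,176),[((210,210),(500,290)),((205,325),(490,350)),((500,290),(530,130))])):
    p,a=nip(n); e1=np.array([1,0,0.]); e2=np.cross(a,e1)
    print(n,"toolphi",np.degrees(np.arctan2(R[:,0]@e2,R[:,0]@e1)))
    for l in Ls:
      for r in (.101,.108):
        uv=np.array(l)/16-.5+np.array(o); Q=onplane(c,uv,nip(n,r)[0],a,tool); d=Q[1]-Q[0]
        print(r,np.degrees(np.arctan2(d@e2,d@e1))%90)
# top centre blue
uv=np.array([[390,85]])/16-.5+np.array([300,176]); p,a=nip('b'); Q=onplane(c,uv,p,a,tool); print(Q,p)
E
```

```text
y toolphi 94.63058767636073
0.101 12.931273061742754
0.108 12.931273061742647
0.101 13.551658978212245
0.108 13.551658978212213
0.101 21.984843006183397
0.108 21.984843006182643
b toolphi 95.01134224864555
0.101 78.95280495508925
0.108 78.95280495508915
0.101 89.62341953816862
0.108 89.62341953816866
0.101 83.72664370794918
0.108 83.7266437079487
[[0.57248108 0.15817528 0.23227592]] [0.5717     0.15883519 0.23219606]
```

jog_arm([
  [-1,[-0.001,0.001,0.008],[0,0,0]],
  [-1,[-0.001,0.001,0.016],[0,0,0]],
  [-1,[-0.001,0.001,0.024],[0,0,0]],
  [-1,[-0.001,0.001,0.028],[0,0,0]],
  [-1,[-0.001,0.001,0.031],[0,0,0]],
  [-1,[-0.001,0.001,0.033],[0,0,0]],
  [-1,[-0.001,0.001,0.035],[0,0,0]],
  [-1,[-0.001,0.001,0.037],[0,0,0]],
  [-1,[-0.001,0.001,0.038],[0,0,0]],
  [-1,[-0.001,0.001,0.038],[0,0,0]],
])

```text
time: 14.58
tool_pos: [0.5718, 0.1025, 0.2735]
tool_rot: [3.121, -0.271, 1.654]
contact_force: [-0.3, -1.4, -0.6]
opening: 0.024
```

```bash
python3 tq.py y
```

```text
t 14.58 phi 94.62 q6 -0.2248 Mz -0.033 eff [ 1.851 -0.118  0.018] F [-1.4 -0.5  0.2] mouth(tool) [-0.0015  0.    ] up -0.0075
```

Seated. Turn in 2° steps to feel re-engagement.

jog_arm([
  [-1,[0,0,0.001],[0,0,0.035]],
  [-1,[0,0,0.001],[0,0,0.035]],
])

```text
time: 14.75
tool_pos: [0.5718, 0.1026, 0.2728]
tool_rot: [3.131, -0.272, 1.617]
contact_force: [-1.5, -1.8, -0.6]
opening: 0.0236
```

```bash
python3 tq.py y
```

```text
t 14.75 phi 92.54 q6 -0.1887 Mz 0.011 eff [ 2.088 -0.38   0.434] F [-1.9 -1.5  0.1] mouth(tool) [-0.0016 -0.    ] up -0.0082
```

jog_arm([
  [-1,[0,0,0],[0,0,0.035]],
  [-1,[0,0,0],[0,0,0.035]],
])

```text
time: 14.92
tool_pos: [0.5718, 0.1026, 0.2727]
tool_rot: [3.14, -0.272, 1.581]
contact_force: [-2.5, -2.9, -0.2]
opening: 0.0236
```

```bash
python3 tq.py y
```

```text
t 14.92 phi 90.59 q6 -0.1546 Mz -0.134 eff [ 2.291 -0.469  0.518] F [-2.8 -2.5 -0.5] mouth(tool) [-0.0016  0.    ] up -0.0083
```

jog_arm([
  [-1,[0,0,0],[0,0,0.035]],
  [-1,[0,0,0],[0,0,0.035]],
])

```text
time: 15.08
tool_pos: [0.5718, 0.1026, 0.2727]
tool_rot: [-3.133, -0.272, 1.546]
contact_force: [-1.8, -2.5, -0.1]
opening: 0.0241
```

```bash
python3 tq.py y
```

```text
t 15.08 phi 88.62 q6 -0.1203 Mz -0.117 eff [ 2.423 -0.555  0.569] F [-2.5 -1.7 -0.5] mouth(tool) [-0.0016  0.0001] up -0.0083
```

jog_arm([
  [-1,[0,0,0],[0,0,0.025]],
  [-1,[0,0,0],[0,0,0.025]],
])

```text
time: 15.25
tool_pos: [0.5719, 0.1026, 0.2727]
tool_rot: [-3.127, -0.271, 1.521]
contact_force: [-3.9, -2.3, 0.6]
opening: 0.0239
```

```bash
python3 tq.py y
```

```text
t 15.25 phi 87.23 q6 -0.0960 Mz -0.143 eff [ 2.484 -0.557  0.456] F [-2.3 -3.8 -1.2] mouth(tool) [-0.0016  0.0001] up -0.0083
```

jog_arm([
  [-1,[0,0,0],[0,0,0.035]],
  [-1,[0,0,0],[0,0,0.035]],
  [-1,[0,0,0],[0,0,0.035]],
])

```text
time: 15.5
tool_pos: [0.5719, 0.1026, 0.2727]
tool_rot: [-3.117, -0.271, 1.485]
contact_force: [-3.6, -2.9, 0.5]
opening: 0.0237
```

```bash
python3 tq.py y
```

```text
t 15.50 phi 85.29 q6 -0.0621 Mz -0.121 eff [ 2.661 -0.656  0.246] F [-2.9 -3.4 -1.3] mouth(tool) [-0.0016  0.0002] up -0.0083
```

jog_arm([
  [-1,[0,0,0],[0,0,-0.07]],
  [-1,[0,0,0],[0,0,-0.13]],
  [-1,[0,0,-0.002],[0,0,-0.13]],
  [-1,[0,0,-0.008],[0,0,-0.13]],
  [-1,[0,0,-0.018],[0,0,-0.13]],
  [-1,[0,0,-0.03],[0,0,-0.13]],
  [-1,[0,0,-0.04],[0,0,-0.13]],
  [-1,[0,0,-0.04],[0,0,-0.13]],
  [-1,[0,0,-0.04],[0,0,-0.13]],
  [-1,[0,0,-0.04],[0,0,-0.13]],
])

```text
time: 16.33
tool_pos: [0.5719, 0.0922, 0.311]
tool_rot: [3.13, -0.272, 1.618]
contact_force: [-0.4, 0.7, -1.1]
opening: 0.0236
```

```bash
python3 tq.py y; python3 - <<'E'
from h import *
from cell import status
s=status.observe()
# estimate of actual mouth vs nip: correct centre
pos,R=tcp_for('b',168,.03,[-.0008,0,.054]); delta(s,pos,R=R)
E
```

```text
t 16.33 phi 92.60 q6 -0.1825 Mz -0.049 eff [1.424 0.243 0.014] F [ 0.4 -0.4  1.2] mouth(tool) [-0.0013  0.0001] up 0.0314
shift [0.0752, 0.0024, 0.0163] turn [0.272, -0.3232, -1.2977] rows>=10.9
```

jog_arm([
  [-1,[0.02,0.001,0],[0.05,-0.06,-0.25]],
  [-1,[0.04,0.0015,0.005],[0.1,-0.12,-0.49]],
  [-1,[0.055,0.002,0.01],[0.15,-0.18,-0.73]],
  [-1,[0.065,0.0024,0.013],[0.21,-0.25,-1.0]],
  [-1,[0.0752,0.0024,0.0163],[0.272,-0.323,-1.28]],
  [-1,[0.0752,0.0024,0.0163],[0.272,-0.323,-1.28]],
  [-1,[0.0752,0.0024,0.0163],[0.272,-0.323,-1.28]],
  [-1,[0.0752,0.0024,0.0163],[0.272,-0.323,-1.28]],
  [-1,[0.0752,0.0024,0.0163],[0.272,-0.323,-1.28]],
  [-1,[0.0752,0.0024,0.0163],[0.272,-0.323,-1.28]],
  [-1,[0.0752,0.0024,0.0163],[0.272,-0.323,-1.28]],
  [-1,[0.0752,0.0024,0.0163],[0.272,-0.323,-1.28]],
])

```text
time: 17.33
tool_pos: [0.5702, 0.1702, 0.315]
tool_rot: [-3.022, 0.023, 2.922]
contact_force: [0.9, -0.2, -1.2]
opening: 0.0236
```

jog_arm([
  [-1,[0,0,0],[0,0,0]],
  [-1,[0,0,0],[0,0,0]],
  [-1,[0,0,0],[0,0,0]],
])

```text
time: 17.58
tool_pos: [0.5711, 0.1686, 0.3155]
tool_rot: [-3.023, 0.023, 2.914]
contact_force: [0.0, -0.5, -0.7]
opening: 0.0237
```

```bash
python3 tq.py b; python3 - <<'E'
from h import *
s,c,tool=snap("w10")
im=c["img"][:,:,::-1]
cv2.imwrite("pics/w10z.png",cv2.resize(im[190:280,255:375],None,fx=6,fy=6,interpolation=cv2.INTER_NEAREST))
pos,R=tcp_for('b',168,.03,[-.0008,0,.054]); delta(s,pos,R=R)
E
```

```text
t 17.58 phi 166.88 q6 -1.1226 Mz 0.018 eff [-0.556  0.246  0.009] F [-0.1 -0.4  0.7] mouth(tool) [ 0.0001 -0.0005] up 0.0299
shift [0.0003, 0.0004, -0.0001] turn [-0.0012, -0.0039, -0.0195] rows>=0.2
```

View pics/w10z.png

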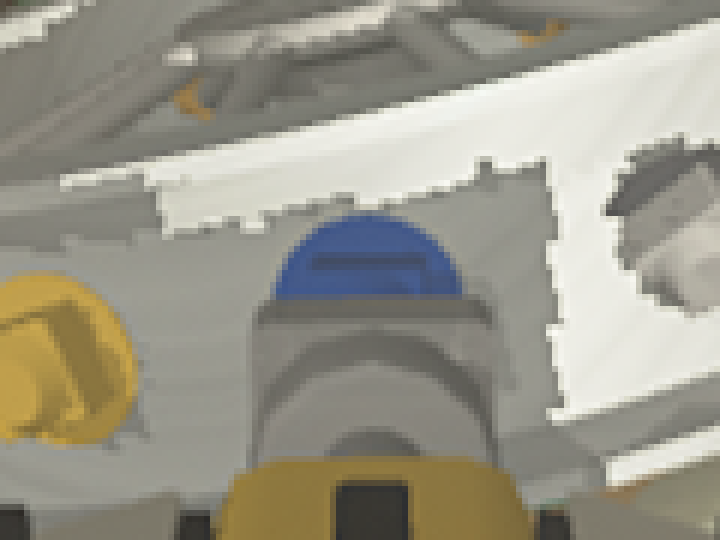

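jog_arm([
  [-1,[-0.0006,-0.0002,0.008],[0,-0.003,0]],
  [-1,[-0.0006,-0.0002,0.016],[0,-0.003,0]],
  [-1,[-0.0006,-0.0002,0.024],[0,-0.003,0]],
  [-1,[-0.0006,-0.0002,0.028],[0,-0.003,0]],
  [-1,[-0.0006,-0.0002,0.03],[0,-0.003,0]],
  [-1,[-0.0006,-0.0002,0.0315],[0,-0.003,0]],
  [-1,[-0.0006,-0.0002,0.033],[0,-0.003,0]],
  [-1,[-0.0006,-0.0002,0.0345],[0,-0.003,0]],
  [-1,[-0.0006,-0.0002,0.0345],[0,-0.003,0]],
])

```text
time: 18.38
tool_pos: [0.5714, 0.1645, 0.2815]
tool_rot: [-3.023, 0.027, 2.917]
contact_force: [-1.1, -0.1, -1.4]
opening: 0.0238
```

```bash
python3 tq.py b
```

```text
t 18.38 phi 167.03 q6 -1.1207 Mz 0.006 eff [-0.597  0.172 -0.011] F [ 1.1 -0.2  1.4] mouth(tool) [-0.0006 -0.0004] up -0.0044
```

jog_arm([
  [-1,[0,0,0.001],[0,0,0]],
  [-1,[0,0,0.002],[0,0,0]],
  [-1,[0,0,0.003],[0,0,0]],
  [-1,[0,0,0.004],[0,0,0]],
  [-1,[0,0,0.0045],[0,0,0]],
  [-1,[0,0,0.0045],[0,0,0]],
])

```text
time: 18.88
tool_pos: [0.5713, 0.1639, 0.2769]
tool_rot: [-3.022, 0.027, 2.917]
contact_force: [-0.0, -0.0, -0.4]
opening: 0.0237
```

```bash
python3 tq.py b
```

```text
t 18.88 phi 167.03 q6 -1.1203 Mz 0.007 eff [-0.593  0.206 -0.012] F [0.1 0.  0.4] mouth(tool) [-0.0005 -0.0005] up -0.0090
```

jog_arm([
  [-1,[0,0,0],[0,0,0.05]],
  [-1,[0,0,0],[0,0,0.08]],
  [-1,[0,0,0],[0,0,0.08]],
])

```text
time: 19.13
tool_pos: [0.5715, 0.1638, 0.2771]
tool_rot: [-3.025, 0.037, 2.836]
contact_force: [0.3, -0.7, -1.0]
opening: 0.0239
```

```bash
python3 tq.py b
```

```text
t 19.13 phi 162.38 q6 -1.0393 Mz -0.022 eff [-0.416  0.217  0.457] F [-0.5 -0.5  1.1] mouth(tool) [-0.0008 -0.0006] up -0.0088
```

jog_arm([
  [-1,[0,0,0],[0,0,0.052]],
  [-1,[0,0,0],[0,0,0.052]],
])

```text
time: 19.3
tool_pos: [0.5715, 0.1636, 0.2772]
tool_rot: [-3.027, 0.043, 2.785]
contact_force: [-0.3, -1.9, -1.6]
opening: 0.0236
```

```bash
python3 tq.py b
```

```text
t 19.30 phi 159.41 q6 -0.9875 Mz -0.032 eff [-0.117  0.206  0.609] F [-0.3 -1.7  1.9] mouth(tool) [-0.0009 -0.0007] up -0.0088
```

jog_arm([
  [-1,[0,0,0],[0,0,0.052]],
  [-1,[0,0,0],[0,0,0.052]],
])

```text
time: 19.47
tool_pos: [0.5715, 0.1635, 0.2772]
tool_rot: [-3.029, 0.049, 2.734]
contact_force: [-0.2, -1.4, -1.0]
opening: 0.0237
```

```bash
python3 tq.py b
```

```text
t 19.47 phi 156.48 q6 -0.9364 Mz 0.003 eff [0.157 0.186 0.621] F [-0.3 -1.3  1.2] mouth(tool) [-0.001  -0.0008] up -0.0088
```

jog_arm([
  [-1,[0,0,0],[0,0,0.052]],
  [-1,[0,0,0],[0,0,0.052]],
])

```text
time: 19.63
tool_pos: [0.5715, 0.1636, 0.2772]
tool_rot: [-3.032, 0.054, 2.683]
contact_force: [-0.5, -1.8, -1.4]
opening: 0.0234
```

```bash
python3 tq.py b
```

```text
t 19.63 phi 153.54 q6 -0.8851 Mz -0.036 eff [0.267 0.173 0.621] F [-0.2 -1.7  1.6] mouth(tool) [-0.001  -0.0008] up -0.0088
```

jog_arm([
  [-1,[0,0,0],[0,0,0.052]],
  [-1,[0,0,0],[0,0,0.052]],
])

```text
time: 19.8
tool_pos: [0.5715, 0.1636, 0.2772]
tool_rot: [-3.035, 0.06, 2.631]
contact_force: [-0.1, -2.8, -1.0]
opening: 0.0243
```

```bash
python3 tq.py b
```

```text
t 19.80 phi 150.58 q6 -0.8336 Mz -0.004 eff [0.372 0.17  0.622] F [-1.2 -2.4  1.3] mouth(tool) [-0.001  -0.0008] up -0.0088
```

jog_arm([
  [-1,[0,0,0],[0,0,0.052]],
  [-1,[0,0,0],[0,0,0.052]],
])

```text
time: 19.97
tool_pos: [0.5715, 0.1636, 0.2772]
tool_rot: [-3.038, 0.065, 2.58]
contact_force: [1.3, -2.9, 0.0]
opening: 0.0237
```

```bash
python3 tq.py b
```

```text
t 19.97 phi 147.62 q6 -0.7818 Mz -0.036 eff [0.453 0.148 0.622] F [-2.6 -1.7  0.3] mouth(tool) [-0.001  -0.0007] up -0.0088
```

jog_arm([
  [-1,[0,0,0],[0,0,0.052]],
  [-1,[0,0,0],[0,0,0.052]],
])

```text
time: 20.13
tool_pos: [0.5715, 0.1636, 0.2771]
tool_rot: [-3.041, 0.07, 2.528]
contact_force: [1.0, -2.6, -0.5]
opening: 0.0239
```

```bash
python3 tq.py b
```

```text
t 20.13 phi 144.65 q6 -0.7301 Mz -0.039 eff [0.534 0.137 0.622] F [-2.3 -1.5  0.8] mouth(tool) [-0.001  -0.0007] up -0.0088
```

jog_arm([
  [-1,[0,0,0],[0,0,0.052]],
  [-1,[0,0,0],[0,0,0.052]],
])

```text
time: 20.3
tool_pos: [0.5715, 0.1636, 0.2771]
tool_rot: [-3.045, 0.076, 2.476]
contact_force: [0.6, -3.3, -0.4]
opening: 0.0241
```

```bash
python3 tq.py b
```

```text
t 20.30 phi 141.68 q6 -0.6782 Mz 0.008 eff [0.609 0.133 0.622] F [-2.4 -2.2  0.8] mouth(tool) [-0.001  -0.0007] up -0.0088
```

jog_arm([
  [-1,[0,0,0],[0,0,0.052]],
  [-1,[0,0,0],[0,0,0.052]],
])

```text
time: 20.47
tool_pos: [0.5714, 0.1637, 0.2771]
tool_rot: [-3.049, 0.08, 2.425]
contact_force: [0.7, -2.6, -1.0]
opening: 0.0238
```

```bash
python3 tq.py b
```

```text
t 20.47 phi 138.71 q6 -0.6263 Mz -0.054 eff [0.676 0.133 0.622] F [-2.2 -1.4  1.4] mouth(tool) [-0.001  -0.0007] up -0.0088
```

jog_arm([
  [-1,[0,0,0],[0,0,0.052]],
  [-1,[0,0,0],[0,0,0.052]],
])

```text
time: 20.63
tool_pos: [0.5714, 0.1637, 0.2771]
tool_rot: [-3.053, 0.085, 2.373]
contact_force: [1.0, -3.5, -0.2]
opening: 0.0242
```

```bash
python3 tq.py b
```

```text
t 20.63 phi 135.74 q6 -0.5743 Mz 0.009 eff [0.733 0.134 0.622] F [-3.2 -1.7  0.6] mouth(tool) [-0.001  -0.0007] up -0.0088
```

jog_arm([
  [-1,[0,0,0],[0,0,0.052]],
  [-1,[0,0,0],[0,0,0.052]],
])

```text
time: 20.8
tool_pos: [0.5714, 0.1638, 0.2771]
tool_rot: [-3.058, 0.089, 2.321]
contact_force: [-0.0, -2.8, -0.4]
opening: 0.0238
```

```bash
python3 tq.py b
```

```text
t 20.80 phi 132.76 q6 -0.5223 Mz -0.014 eff [0.782 0.138 0.622] F [-2.  -1.9  0.7] mouth(tool) [-0.001  -0.0006] up -0.0088
```

jog_arm([
  [-1,[0,0,0],[0,0,0.052]],
  [-1,[0,0,0],[0,0,0.052]],
])

```text
time: 20.97
tool_pos: [0.5715, 0.1637, 0.2772]
tool_rot: [-3.063, 0.094, 2.269]
contact_force: [0.6, -4.0, 0.5]
opening: 0.0239
```

```bash
python3 tq.py b
```

```text
t 20.97 phi 129.78 q6 -0.4704 Mz -0.042 eff [0.992 0.242 0.655] F [-3.5 -2.1 -0. ] mouth(tool) [-0.0012 -0.0006] up -0.0088
```

jog_arm([
  [-1,[0,0,0],[0,0,0.052]],
  [-1,[0,0,0],[0,0,0.052]],
])

```text
time: 21.13
tool_pos: [0.5715, 0.1637, 0.2771]
tool_rot: [-3.068, 0.098, 2.217]
contact_force: [0.4, -3.5, 0.1]
opening: 0.0235
```

```bash
python3 tq.py b
```

```text
t 21.13 phi 126.81 q6 -0.4186 Mz -0.093 eff [1.141 0.237 0.723] F [-3.1 -1.8  0.4] mouth(tool) [-0.0013 -0.0006] up -0.0088
```

jog_arm([
  [-1,[0,0,0],[0,0,0.052]],
  [-1,[0,0,0],[0,0,0.052]],
])

```text
time: 21.3
tool_pos: [0.5715, 0.1637, 0.2771]
tool_rot: [-3.073, 0.102, 2.165]
contact_force: [1.1, -5.0, 0.0]
opening: 0.0238
```

```bash
python3 tq.py b
```

```text
t 21.30 phi 123.83 q6 -0.3666 Mz -0.157 eff [1.275 0.244 0.751] F [-4.7 -1.8  0.6] mouth(tool) [-0.0013 -0.0005] up -0.0088
```

jog_arm([
  [-1,[0,0,0],[0,0,0.052]],
  [-1,[0,0,0],[0,0,0.052]],
])

```text
time: 21.47
tool_pos: [0.5715, 0.1637, 0.2771]
tool_rot: [-3.078, 0.105, 2.113]
contact_force: [1.7, -4.9, 0.3]
opening: 0.024
```

```bash
python3 tq.py b
```

```text
t 21.47 phi 120.85 q6 -0.3146 Mz -0.166 eff [1.362 0.267 0.752] F [-5.  -1.   0.3] mouth(tool) [-0.0013 -0.0005] up -0.0088
```

jog_arm([
  [-1,[0,0,0],[0,0,0.052]],
  [-1,[0,0,0],[0,0,0.052]],
])

```text
time: 21.63
tool_pos: [0.5715, 0.1637, 0.2771]
tool_rot: [-3.084, 0.108, 2.06]
contact_force: [1.8, -5.4, -0.5]
opening: 0.024
```

```bash
python3 tq.py b
```

```text
t 21.63 phi 117.88 q6 -0.2627 Mz -0.150 eff [1.369 0.284 0.729] F [-5.5 -0.9  1.2] mouth(tool) [-0.0013 -0.0005] up -0.0088
```

jog_arm([
  [-1,[0,0,0],[0,0,0.06]],
  [-1,[0,0,0],[0,0,0.12]],
  [-1,[0,0,0],[0,0,0.18]],
  [-1,[0,0,0],[0,0,0.24]],
  [-1,[0,0,0],[0,0,0.3]],
  [-1,[0,0,0],[0,0,0.36]],
  [-1,[0,0,0],[0,0,0.42]],
  [-1,[0,0,0],[0,0,0.48]],
  [-1,[0,0,0],[0,0,0.54]],
  [-1,[0,0,0],[0,0,0.6]],
  [-1,[0,0,0],[0,0,0.66]],
  [-1,[0,0,0],[0,0,0.72]],
])

```text
time: 22.63
tool_pos: [0.5717, 0.1637, 0.2772]
tool_rot: [3.113, 0.119, 1.335]
contact_force: [2.4, -4.7, 0.2]
opening: 0.0239
```

```bash
python3 tq.py b
```

```text
t 22.63 phi 76.61 q6 0.4576 Mz -0.200 eff [ 1.518  0.432 -0.791] F [-4.   3.4  0.4] mouth(tool) [-0.0015  0.0002] up -0.0088
```

jog_arm([
  [-1,[0,0,0],[0,0,0.06]],
  [-1,[0,0,0],[0,0,0.12]],
  [-1,[0,0,0],[0,0,0.18]],
  [-1,[0,0,0],[0,0,0.24]],
  [-1,[0,0,0],[0,0,0.3]],
  [-1,[0,0,0],[0,0,0.36]],
  [-1,[0,0,0],[0,0,0.42]],
  [-1,[0,0,0],[0,0,0.48]],
  [-1,[0,0,0],[0,0,0.54]],
  [-1,[0,0,0],[0,0,0.6]],
  [-1,[0,0,0],[0,0,0.66]],
  [-1,[0,0,0],[0,0,0.7]],
])

```text
time: 23.63
tool_pos: [0.5717, 0.1635, 0.2771]
tool_rot: [3.043, 0.073, 0.633]
contact_force: [2.3, -5.6, -0.6]
opening: 0.0236
```

jog_arm([
  [-1,[0,0,0],[0,0,0.0]],
  [-1,[0,0,0],[0,0,0.0]],
])

```text
time: 23.8
tool_pos: [0.5717, 0.1635, 0.2772]
tool_rot: [3.043, 0.073, 0.636]
contact_force: [1.8, -5.1, -0.7]
opening: 0.0237
```

```bash
python3 tq.py b
```

```text
t 23.80 phi 36.65 q6 1.1549 Mz -0.100 eff [1.602 0.364 0.232] F [-1.6  5.1  1.3] mouth(tool) [-0.0013  0.0007] up -0.0088
```

jog_arm([
  [-1,[0,0,0],[0,0,0.04]],
  [-1,[0,0,0],[0,0,0.04]],
  [-1,[0,0,0],[0,0,0.04]],
  [-1,[0,0,0],[0,0,0.04]],
])

```text
time: 24.13
tool_pos: [0.5717, 0.1635, 0.2771]
tool_rot: [3.04, 0.069, 0.596]
contact_force: [2.3, -5.0, -0.6]
opening: 0.0236
```

```bash
python3 tq.py b
```

```text
t 24.13 phi 34.37 q6 1.1947 Mz -0.146 eff [1.61  0.361 0.155] F [-0.8  5.3  1.2] mouth(tool) [-0.0012  0.0007] up -0.0088
```

jog_arm([
  [-1,[0,0,0],[0,0,-0.07]],
  [-1,[0,0,0],[0,0,-0.14]],
  [-1,[0,0,-0.002],[0,0,-0.16]],
  [-1,[0,0,-0.008],[0,0,-0.16]],
  [-1,[0,0,-0.018],[0,0,-0.16]],
  [-1,[0,0,-0.03],[0,0,-0.16]],
  [-1,[0,0,-0.04],[0,0,-0.16]],
  [-1,[0,0,-0.05],[0,0,-0.16]],
  [-1,[0,0,-0.05],[0,0,-0.16]],
  [-1,[0,0,-0.05],[0,0,-0.16]],
])

```text
time: 24.97
tool_pos: [0.5714, 0.171, 0.3276]
tool_rot: [3.053, 0.082, 0.753]
contact_force: [-0.3, 0.0, -1.3]
opening: 0.0237
```

```bash
python3 tq.py b; python3 - <<'E'
from h import *
s,c,tool=snap("w11")
im=c["img"][:,:,::-1]
cv2.imwrite("pics/w11z.png",cv2.resize(im[180:290,240:400],None,fx=5,fy=5,interpolation=cv2.INTER_NEAREST))
print(s["qpos"])
delta(s,[.494,-.295,.343],[np.pi,0,np.radians(195.5-180)])
delta(s,[.494,-.295,.343],[np.pi,0,np.radians(105.5)])
E
```

```text
t 24.97 phi 43.32 q6 1.0344 Mz 0.022 eff [-0.503  0.17  -0.005] F [-0.1 -0.3  1.3] mouth(tool) [-0.0006 -0.0006] up 0.0421
[ 0.22511721  0.45490334  1.08377301 -0.1177031   1.62848997  1.03443636]
shift [-0.375, 0.2848, 0.0405] turn [0.1064, 0.0588, 0.4851] rows>=11.3
shift [-0.375, 0.2848, 0.0405] turn [0.035, 0.1215, -1.0838] rows>=11.3
```

View pics/w11z.png

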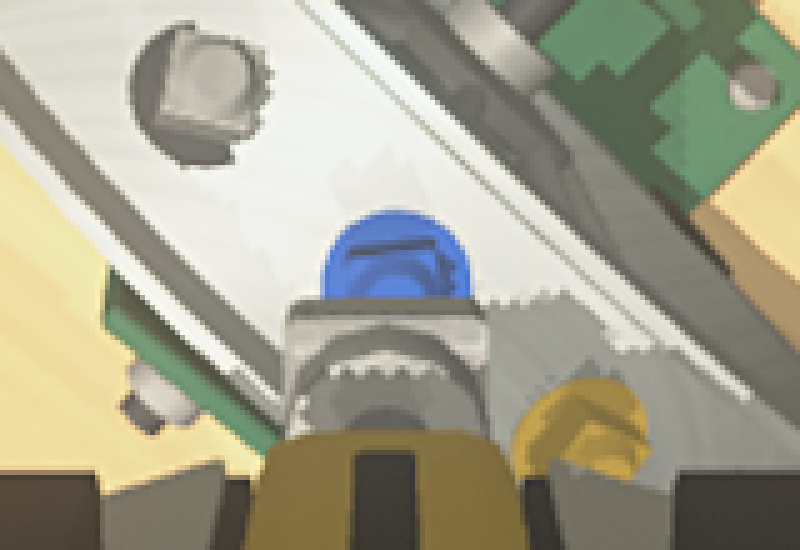

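```bash
python3 - <<'E'
from h import *
from cell import status
s=status.observe()
delta(s,[.4942,-.295,.33],[np.pi,0,np.radians(6.4)])
E
```

```text
shift [-0.3733, 0.2838, 0.053] turn [0.1115, 0.0522, 0.6435] rows>=11.3
```

jog_arm([
  [-1,[-0.373,0.284,0.03],[0.11,0.052,0.6435]],
  [-1,[-0.373,0.284,0.03],[0.11,0.052,0.6435]],
  [-1,[-0.373,0.284,0.03],[0.11,0.052,0.6435]],
  [-1,[-0.373,0.284,0.03],[0.11,0.052,0.6435]],
  [-1,[-0.373,0.284,0.03],[0.11,0.052,0.6435]],
  [-1,[-0.373,0.284,0.03],[0.11,0.052,0.6435]],
  [-1,[-0.373,0.284,0.03],[0.11,0.052,0.6435]],
  [-1,[-0.373,0.284,0.04],[0.11,0.052,0.6435]],
  [-1,[-0.373,0.284,0.053],[0.1115,0.052,0.6435]],
  [-1,[-0.373,0.284,0.053],[0.1115,0.052,0.6435]],
  [-1,[-0.373,0.284,0.053],[0.1115,0.052,0.6435]],
  [-1,[-0.373,0.284,0.053],[0.1115,0.052,0.6435]],
])

```text
time: 26.02
tool_pos: [0.4926, -0.3001, 0.3284]
tool_rot: [3.141, 0.003, 0.107]
contact_force: [-0.3, 0.6, -1.3]
opening: 0.0238
```

jog_arm([
  [-1,[0,0,0],[0,0,0]],
  [-1,[0,0,0],[0,0,0]],
  [-1,[0,0,0],[0,0,0]],
])

```text
time: 26.27
tool_pos: [0.4948, -0.2942, 0.3303]
tool_rot: [-3.141, 0.0, 0.112]
contact_force: [0.2, 1.0, -0.2]
opening: 0.0239
```

```bash
python3 - <<'E'
from h import *
s,c,tool=snap("w12")
print(s["time"],s["qpos"],tool)
delta(s,[.4942,-.295,.33],[np.pi,0,np.radians(6.4)])
E
```

```text
26.2667 [-6.69572180e-01  3.85998353e-01  1.17694185e+00  8.34513926e-05
  1.57874211e+00  7.89443671e-01] (array([ 0.49475705, -0.29415694,  0.33025793]), array([-3.14147027e+00,  4.88759202e-06,  1.11781136e-01]))
shift [-0.0006, 0.0008, 0.0003] turn [-0.0001, 0.0, 0.0001] rows>=0.0
```

View pics/w12.png

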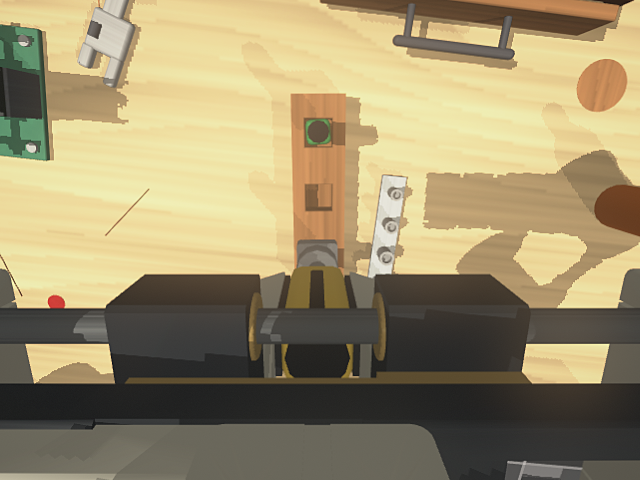

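```bash
python3 - <<'E'
from h import *
c=dict(np.load("w12.npz")); tool=(c["pos"],c["rot"])
im=c["img"][:,:,::-1]
cv2.imwrite("pics/w12z.png",cv2.resize(im[175:220,295:345],None,fx=12,fy=12,interpolation=cv2.INTER_NEAREST))
print(plane(c,[[305,183.5],[332,183.5],[332,210],[305,210],[318.5,196.8]],.036,tool).round(4))
print(proj(c,[[.4938,-.2949,.036]],tool))
E
```

```text
[[ 0.5082 -0.2776  0.036 ]
 [ 0.5118 -0.3094  0.036 ]
 [ 0.4801 -0.3133  0.036 ]
 [ 0.4765 -0.2809  0.036 ]
 [ 0.4942 -0.2953  0.036 ]]
[[318.12862589 197.12007194]]
```

View pics/w12z.png

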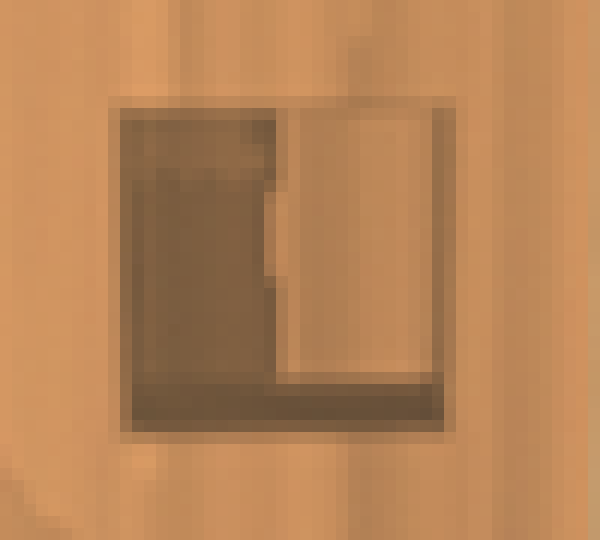

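jog_arm([
  [-1,[-0.0006,0.0008,0.03],[0,0,0]],
  [-1,[-0.0006,0.0008,0.06],[0,0,0]],
  [-1,[-0.0006,0.0008,0.09],[0,0,0]],
  [-1,[-0.0006,0.0008,0.12],[0,0,0]],
  [-1,[-0.0006,0.0008,0.15],[0,0,0]],
  [-1,[-0.0006,0.0008,0.18],[0,0,0]],
  [-1,[-0.0006,0.0008,0.2],[0,0,0]],
  [-1,[-0.0006,0.0008,0.215],[0,0,0]],
  [-1,[-0.0006,0.0008,0.225],[0,0,0]],
  [-1,[-0.0006,0.0008,0.225],[0,0,0]],
  [-1,[-0.0006,0.0008,0.225],[0,0,0]],
])

```text
time: 27.23
tool_pos: [0.4945, -0.2958, 0.1059]
tool_rot: [3.14, -0.0, 0.112]
contact_force: [0.9, 0.3, -1.2]
opening: 0.0236
```

```bash
python3 - <<'E'
from h import *
s,c,tool=snap("w13")
print(s["time"],tool)
delta(s,[.4942,-.295,.063],[np.pi,0,np.radians(6.4)])
E
```

```text
27.2333 (array([ 0.49453879, -0.29584317,  0.1058909 ]), array([ 3.14035318e+00, -2.29966846e-04,  1.12188789e-01]))
shift [-0.0003, -0.0009, 0.0429] turn [0.0012, -0.0002, 0.0005] rows>=1.0
```

View pics/w13.png

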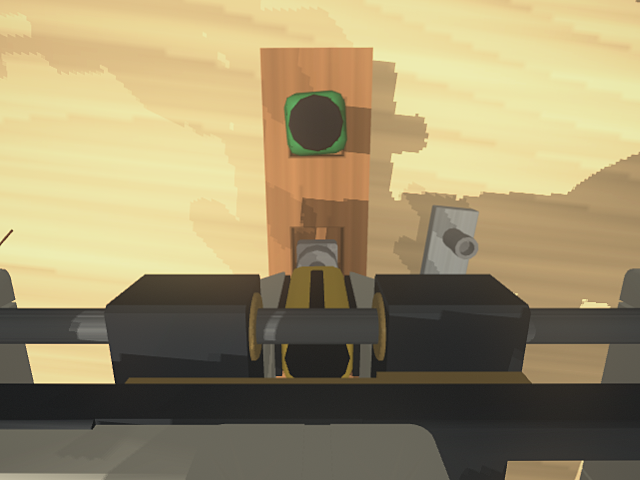

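jog_arm([
  [-1,[-0.0003,-0.0006,0.01],[0,0,0]],
  [-1,[-0.0003,-0.0006,0.018],[0,0,0]],
  [-1,[-0.0003,-0.0006,0.025],[0,0,0]],
  [-1,[-0.0003,-0.0006,0.032],[0,0,0]],
  [-1,[-0.0003,-0.0006,0.037],[0,0,0]],
  [-1,[-0.0003,-0.0006,0.04],[0,0,0]],
  [-1,[-0.0003,-0.0006,0.042],[0,0,0]],
  [-1,[-0.0003,-0.0006,0.042],[0,0,0]],
])

```text
time: 27.95
tool_pos: [0.4934, -0.296, 0.0629]
tool_rot: [3.141, 0.001, 0.111]
contact_force: [-0.7, -0.5, -1.9]
opening: 0.0238
```

```bash
python3 tq.py b
```

```text
t 27.95 phi 6.31 q6 0.7876 Mz 0.025 eff [ 0.064 -0.121 -0.002] F [-0.7  0.4  1.9] mouth(tool) [-0.1288  0.4433] up -0.2763
```

jog_arm([
  [-1,[0,0,0.0005],[0,0,0]],
  [-1,[0,0,0.001],[0,0,0]],
  [-1,[0,0,0.001],[0,0,0]],
])

```text
time: 28.2
tool_pos: [0.4937, -0.2962, 0.0626]
tool_rot: [3.14, -0.0, 0.111]
contact_force: [-0.2, -0.1, 0.1]
opening: 0.0232
```

```bash
python3 tq.py b
```

```text
t 28.20 phi 6.30 q6 0.7876 Mz -0.023 eff [ 0.064 -0.059 -0.002] F [-0.2  0.1 -0.1] mouth(tool) [-0.1287  0.4433] up -0.2766
```

jog_arm([
  [0,[0,0,0],[0,0,0]],
  [0,[0,0,0],[0,0,0]],
  [0,[0,0,0],[0,0,0]],
  [0.4,[0,0,0],[0,0,0]],
  [0.6,[0,0,0],[0,0,0]],
  [1,[0,0,0],[0,0,0]],
  [1,[0,0,0],[0,0,0]],
  [1,[0,0,0],[0,0,0]],
  [1,[0,0,0],[0,0,0]],
  [1,[0,0,0],[0,0,0]],
])

```text
time: 29.03
tool_pos: [0.4936, -0.296, 0.0624]
tool_rot: [3.141, 0.0, 0.111]
contact_force: [-0.1, -0.4, 0.1]
opening: 0.0862
```

```bash
python3 tq.py b;  python3 -c "
from h import *
s,c,t=snap('w14')"
```

```text
t 29.03 phi 6.30 q6 0.7876 Mz 0.014 eff [ 0.065 -0.034 -0.   ] F [-0.2  0.4 -0.1] mouth(tool) [-0.1287  0.4433] up -0.2769
```

View pics/w14.png

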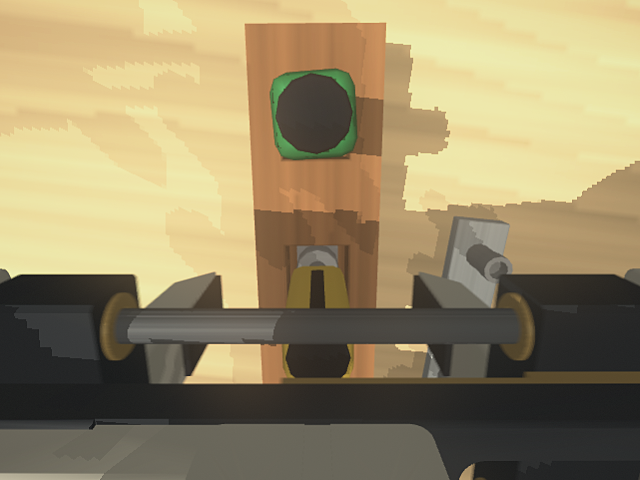

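jog_arm([
  [1,[0,0,-0.01],[0,0,0]],
  [1,[0,0,-0.03],[0,0,0]],
  [1,[0,0,-0.06],[0,0,0]],
  [1,[0,0,-0.1],[0,0,0]],
  [1,[0,0,-0.14],[0,0,0]],
  [1,[0,0,-0.18],[0,0,0]],
  [1,[0,0,-0.2],[0,0,0]],
  [1,[0,0,-0.2],[0,0,0]],
  [1,[0,0,-0.2],[0,0,0]],
  [1,[0,0,-0.2],[0,0,0]],
])

```text
time: 29.92
tool_pos: [0.493, -0.2954, 0.2617]
tool_rot: [-3.142, 0.001, 0.111]
contact_force: [0.0, -0.1, -0.8]
opening: 0.092
```

```bash
python3 - <<'E'
from h import *
from cell import eyes
s,c,t=snap('w15'); print(s["time"],s["contact_force"],t)
k=eyes.read_camera("side"); np.savez("side15.npz",**k); cv2.imwrite("pics/side15.png",k["img"][:,:,::-1])
im=c["img"][:,:,::-1]
delta(s,[.57,.134,.30],[np.pi,0,np.pi])
E
```

```text
29.9167 [ 0.02417948 -0.09627602 -0.76373341] (array([ 0.49304136, -0.29543968,  0.2616702 ]), array([-3.14150150e+00,  1.26492777e-03,  1.10826179e-01]))
shift [0.1239, -0.4183, -0.0384] turn [-0.0019, -0.0, -3.0308] rows>=24.3
```

View pics/w15.png

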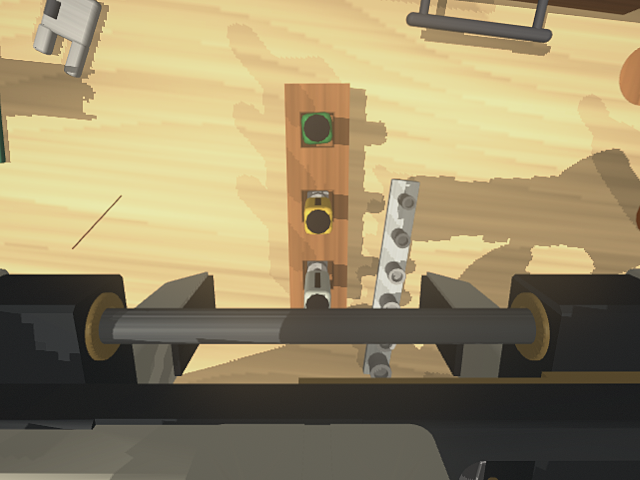

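View pics/side15.png

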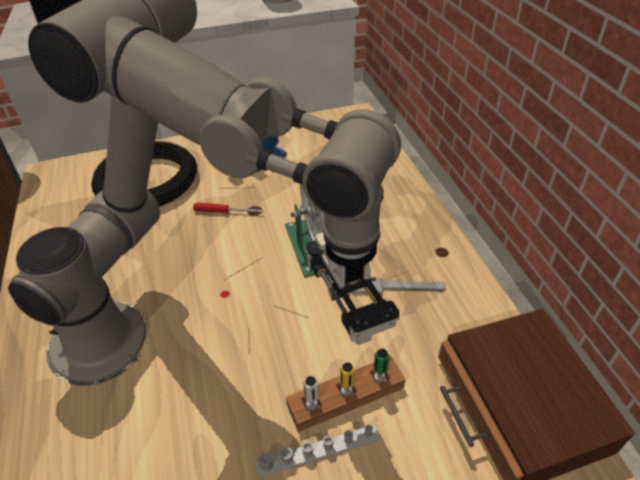

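```bash
python3 -c "
from cell import job
print(job.hand_in())"
```

```text
the job is handed in; nothing more can be done
None
```

I tightened both nipples, yellow first and then blue, stood the yellow driver back upright in the middle hole of the tool block, and handed the job in at about 30 s. No verdict was reported.

**Yellow nipple:** the bite came between 180° and 176° of tool angle. I turned it to 88°, then re-seated and went on to 85.3°. Allowing for about 4–5° of twist in the grip, I make that about 90° past the bite (my error estimate is ±3°).

**Blue nipple:** the torque rose from about 131° and levelled off near 125.5°. I turned it to 34.4°, about 91° past the bite.

**Checks:**
- The highest wrist force I read was about 8 N.
- In the last wrist and side pictures the driver stands upright in its hole, the gripper is open and clear, and the white and green drivers are still in their holes.
- The nipple heads looked about 6° (yellow) and 8° (blue) further round than the socket's play alone would give. This matches the grip twist I allowed for, and the socket showed no lasting slip in the fingers.
- The drawn spoke length itself can't be read, so the quarter turns rest on feel and the measured tool angle.
- I took no final close-up of the wheel after putting the driver back, and the arm hid the wheel and jar in the last side picture. I did not measure how far the wheel or the other tools might have shifted.

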